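# Restock the module tray from under the tester's guard

### The job

Fill the blue stock tray from the burn-in tester: swing the tester's guard flap right up and set its prop stay before any module goes into the tray, then, with the guard propped, put a tested module from the tester flat and fully home into every empty pocket. Leave the modules already in the tray and the spool and jar on the bench alone, and any tested modules not needed on the tester's deck. Finally fold the stay right down and shut the guard.

Things in the scene. Friction and masses are not known exactly. Their poses are not given: they have to be found in the camera images.
- tester: Grey burn-in tester, fixed: 150 (x) x 240 (y) x 30 mm base; its flat top is the deck. Origin: centre of underside; x points from its front to its hinge side, away from the robot. On the deck a 6 mm high lip encloses x -66..34, y -85..85 mm, where modules stand. Cheeks 10 mm thick at y = +-115 mm rise to z = 75 mm. Pose and side of bench vary.
- guard (a joint): Tester's guard flap: clear 150 x 240 mm panel, yellow edges, 0.35 kg. Rad: 0 shut (level), grows as the front edge rises, stop at 1.75, just past upright. Hinge axis: tester's y direction, through tester point (75, 0, 79) mm. Let go below 1.3 it falls shut; above, it stands. Swing it to the stop before raising the stay, else the stay's tip meets the stud on the flap's side. With the stay set it cannot fall below 1.56.
- guard_handle (a point): Middle of the flap's black handle bar: 12 mm round, 120 mm long, parallel to the hinge, 190 mm from the hinge axis, 40 mm beyond the panel's free edge on two 8 mm struts at 56 mm either side. Shut, it lies in front of the tester, 79 mm up. Can be pinched from above across the bar and swung with the fingers kept vertical.
- stay (a joint): Prop stay: 8 mm steel rod, 165 mm long, outside the tester's +y side, pivot axis along tester y through tester point (-50, 150, 60) mm. Rad: 0 folded (level along the side, tip away from the robot), grows as the tip rises, stop at 0.815 = set, tip 180 mm above the bench just in front of the flap's stud. It stays where it is left (friction, about 2 N at the pin).
- stay_knob (a point): Middle of the orange grip pin of the stay: 12 mm round, sticks out along the tester's +y, 100 mm along the rod from the pivot; this point lies 32 mm out from the rod's axis, pin free from 4 to 52 mm out.
- tray: Blue stock tray, fixed, 150 (x) x 222 (y) x 22 mm, six square pockets 47 mm wide, 10 mm deep: 0, 1, 2 at x = -36 mm, y = -72, 0, 72; 3, 4, 5 at x = +36 mm, same y. Pocket floors 12 mm above the bench. Origin: centre of its underside. Pose and side of the bench vary.
- seat0 (a point): Where the centre of a module fully home in tray pocket 0 lies: 28 mm above the bench, 16 mm above the pocket floor, 6 mm above the tray's top.
- seat1 (a point): Where the centre of a module fully home in tray pocket 1 lies: 28 mm above the bench, 16 mm above the pocket floor, 6 mm above the tray's top.
- seat2 (a point): Where the centre of a module fully home in tray pocket 2 lies: 28 mm above the bench, 16 mm above the pocket floor, 6 mm above the tray's top.
- seat3 (a point): Where the centre of a module fully home in tray pocket 3 lies: 28 mm above the bench, 16 mm above the pocket floor, 6 mm above the tray's top.
- seat4 (a point): Where the centre of a module fully home in tray pocket 4 lies: 28 mm above the bench, 16 mm above the pocket floor, 6 mm above the tray's top.
- seat5 (a point): Where the centre of a module fully home in tray pocket 5 lies: 28 mm above the bench, 16 mm above the pocket floor, 6 mm above the tray's top.
- stock0: Module already in tray pocket 0, or None if that pocket starts empty. Same shape as the others: white round puck, 42 mm diameter, 32 mm high, orange band, 60 g; origin at its centre, axis z. Seated, its centre is 28 mm above the bench. To be left alone.
- stock1: Module already in tray pocket 1, or None if that pocket starts empty. Same shape as the others: white round puck, 42 mm diameter, 32 mm high, orange band, 60 g; origin at its centre, axis z. Seated, its centre is 28 mm above the bench. To be left alone.
- stock2: Module already in tray pocket 2, or None if that pocket starts empty. Same shape as the others: white round puck, 42 mm diameter, 32 mm high, orange band, 60 g; origin at its centre, axis z. Seated, its centre is 28 mm above the bench. To be left alone.
- stock3: Module already in tray pocket 3, or None if that pocket starts empty. Same shape as the others: white round puck, 42 mm diameter, 32 mm high, orange band, 60 g; origin at its centre, axis z. Seated, its centre is 28 mm above the bench. To be left alone.
- stock4: Module already in tray pocket 4, or None if that pocket starts empty. Same shape as the others: white round puck, 42 mm diameter, 32 mm high, orange band, 60 g; origin at its centre, axis z. Seated, its centre is 28 mm above the bench. To be left alone.
- stock5: Module already in tray pocket 5, or None if that pocket starts empty. Same shape as the others: white round puck, 42 mm diameter, 32 mm high, orange band, 60 g; origin at its centre, axis z. Seated, its centre is 28 mm above the bench. To be left alone.
- module0: Tested module on the tester's deck: white round puck, 42 mm diameter, 32 mm high, orange band, about 60 g, either end may be up; origin at its centre, axis z. Its centre is at tester z = 46 mm on the deck.
- module1: Tested module on the tester's deck: white round puck, 42 mm diameter, 32 mm high, orange band, about 60 g, either end may be up; origin at its centre, axis z. Its centre is at tester z = 46 mm on the deck.
- module2: Tested module on the tester's deck: white round puck, 42 mm diameter, 32 mm high, orange band, about 60 g, either end may be up; origin at its centre, axis z. Its centre is at tester z = 46 mm on the deck.
- module3: Tested module on the tester's deck: white round puck, 42 mm diameter, 32 mm high, orange band, about 60 g, either end may be up; origin at its centre, axis z. Its centre is at tester z = 46 mm on the deck.
- spool: Copper-coloured wire spool, 52 mm diameter, 30 mm high, standing between tester and tray, towards the robot. To be left alone.
- screwjar: Small glass jar with black cap, 48 mm diameter, 60 mm high, standing at the back between tester and tray. To be left alone.

How it is judged:
By the outcome, as a careful person would: the job done as asked, in the order asked, and still so for the second after the job is handed in, with the robot touching nothing.
Of stock0, stock1, stock2, stock3, stock4, stock5 only 2 to 4 are there at a start; the rules pass over those that are not, and their reading is None.
At some moment in a run one of module0, module1, module2, module3 may be knocked a few centimetres aside while the robot is not near it.
Once in a run the grip may slacken for a moment while it holds something.
It also fails if it takes over 210 s, if anything falls off the work surface, if the arm or the gripper's body presses on something with over 40 N, if the wrist force passes 120 N, or if a joint passes its speed limit or range.

### The arm

A 7-joint arm with a two-finger parallel gripper is mounted at the origin on the work surface. World frame = base frame: x ahead of the robot, y to its left, z up, the work surface at z = 0. Lengths are in m, angles in rad, forces in N, time in s.
With the tool pointing down it reaches from about 0.425 to 0.875 m from the base axis. Payload 4.7 kg.
Tool frame: the origin (TCP) lies on the centre line of the jaws, within the pads' length; the fingertips stand 8 mm ahead of it and the grasp point (between the pads) lies 11 mm behind it; z points along the fingers, y is the direction in which the jaws open and shut (so a half turn about z gives the same grasp; the last joint's range is limited). The gripper opens to 87 mm and grips with 3 to 60 N. Pads are 19 mm wide; open, the fingers measure 117 mm over their backs; the gripper's body (75 mm by 190 mm) begins 51 mm behind the grasp point.
Start: joints at [1.253, 0.321, -0.07, 1.45, 0.023, 1.371, -0.057], TCP at [0.212, -0.615, 0.231] pointing down, gripper open.
Joint ranges: [-2.86, 2.86], [-0.3, 2.09], [-1.38, 1.24], [0.06, 2.45], [-1.56, 4.7], [0.09, 2.05], [-2.69, 2.69]. Speed limits (rad/s): [2.57, 2.57, 3.14, 3.14, 3.14, 3.14, 3.14].

### API

Orientations are given as a rotation vector (axis times angle).
In Python, from bench import ctrl, cams, workorder gives the robot as it stands. The module is installed in compiled form; this text tells all that it offers.
- The arm moves only by the tool carry_out, never from a script. Its argument "rows" is a list of rows, each an object with "offset": the shift along the tool's x, y, z in m, a list of three; "rot": the turn, a rotation vector about the tool's x, y, z in degrees, a list of three; "gripper": the opening, from 0 (shut) to 1 (fully open). In form: [{"offset": [dx, dy, dz], "rot": [rx, ry, rz], "gripper": gripper}, ...]. A call has 1 to 10 rows; each row shifts and turns the commanded pose from where the row before left it, along the tool's axes as they then stand; what a row does not reach is not made up. A row lasts 1/8 s, in which the tool goes at most 62.5 mm and 10.7 degrees, less where a joint would pass 70% of its speed; a pose out of reach is approached as far as the arm can. A call is refused whole if a number of a shift passes 0.0625 or a number of a turn 10.7, either way. A call with a gripper value outside its range is refused whole. The fingers move at their own pace and stop on an object; "grip_force" is the grip in N (left out, the last holds). Time passes only in rows, so rows that do not move let the fingers close. It gives the time, the measured TCP pose, the force and the opening at its end, in the units of the state.
- ctrl.get_state(): the state, without advancing time (a new reading comes with each control period).
- cams.get_image(name): name is "scene" or "top" or "wrist"; returns a dict with "img" (480x640x3 uint8, red, green, blue), "vfov" (degrees; the focal length in pixels is half the picture's height over the tangent of half this angle, whatever the lens; pixels are square), "cx", "cy" (the principal point, pixels), "R" (3x3) and "t" (3): a world point X has camera coordinates R X + t. Camera axes: x right, y down, z forward; pixel columns grow to the right and rows downward; lengths in m; the calibration is good to about 2 mm. The wrist camera is an equidistant fisheye: a pixel r from the principal point sees the ray r / f radians off the axis. A picture is of the moment at which its call begins. There is no depth.
- workorder.close_job(): hands the job in, once; it reports no verdict.
The state is a dict: "time": time; "joint_positions": joint angles; "qd": joint speeds; "joint_torque": joint torques, N m; "position": TCP position; "tool_rot": TCP orientation; "ft_force": force on the tool from outside, world axes, zero at the start; "torque": the same for the moment, N m; "grip_width": opening from 0.0 (shut) to 1.0 (fully open).
Only numpy, scipy, OpenCV 4.12 (cv2) and the standard library are available. Lean on these libraries where they do the work, as an engineer would, in place of code of your own. Each camera call takes 0.05 s, during which the arm holds its last target.

## Working session

There is one attempt and no reset: what is moved stays moved. The work goes in short steps, Python scripts to look and compute and a tool call to move; the robot and the scene stay as the last step left them, time stands still between calls to the robot, and variables do not carry over. Pictures are saved under pics/ and viewed, and the job is handed in when it is done.

Besides the shell and the picture viewer there is one more tool, called after "Call:" by a JSON object that holds its "name" and its "arguments", one argument or row to a line. carry_out: Moves the arm, as the interface text tells. Its arguments: {"type":"object","properties":{"rows":{"type":"array"},"grip_force":{"type":"number"}},"required":["rows"]}

```bash
mkdir -p pics; cat > h.py <<'E'
import numpy as np, cv2
from bench import ctrl, cams, workorder
from scipy.spatial.transform import Rotation as Ro
def snap(n,fn):
    d=cams.get_image(n); cv2.imwrite('pics/'+fn,cv2.cvtColor(d['img'],cv2.COLOR_RGB2BGR)); return d
def foc(d): return 240/np.tan(np.radians(d['vfov'])/2)
def proj(d,X):
    c=np.atleast_2d(X)@np.array(d['R']).T+np.array(d['t']); f=foc(d)
    return c[:,:2]/c[:,2:]*f+[d['cx'],d['cy']]
def ray(d,u,v,fish=False):
    f=foc(d);R=np.array(d['R']);t=np.array(d['t']);o=-R.T@t
    x=np.array([u-d['cx'],v-d['cy']])
    if fish:
        r=np.hypot(*x);th=r/f; c=np.r_[x/max(r,1e-9)*np.sin(th),np.cos(th)]
    else: c=np.r_[x/f,1]
    return o,R.T@c
def atz(d,u,v,z,fish=False):
    o,r=ray(d,u,v,fish); return o+r*(z-o[2])/r[2]
E
python3 - <<'E'
from h import *
for n in('scene','top','wrist'):
    d=snap(n,n+'0.png'); print(n,d['vfov'],d['cx'],d['cy'],np.round(d['R'],3).tolist(),np.round(d['t'],3))
s=ctrl.get_state(); print(s)
E
```

```text
scene 52.410821199914494 310.9670885125322 233.74733081690937 [[-0.879, 0.477, 0.016], [0.364, 0.691, -0.625], [-0.309, -0.543, -0.781]] [ 0.481 -0.224  1.09 ]
top 45.41615291350245 310.7451808082494 234.51149788876307 [[-0.02, -1.0, 0.02], [-0.999, 0.019, -0.026], [0.025, -0.02, -0.999]] [0.052 0.569 1.084]
wrist 65.70646984690485 316.56062880004885 236.69153064453053 [[0.325, -0.946, -0.001], [-0.909, -0.313, 0.275], [-0.26, -0.088, -0.962]] [-0.65  -0.034  0.39 ]
{'time': 0.15, 'joint_positions': array([ 1.25309538,  0.32163245, -0.07007289,  1.45139644,  0.02259413,
        1.37078911, -0.05688964]), 'qd': array([ 6.61088378e-05, -9.37544305e-04,  9.15828266e-04, -4.24127856e-03,
       -9.78953620e-04, -4.36409499e-04, -7.91630355e-04]), 'joint_torque': array([-1.49640246e-04, -4.91793466e+01, -4.04656408e-01, -3.12879539e+01,
       -6.40651560e-02,  4.04090609e-02,  6.13079737e-05]), 'position': array([ 0.21155542, -0.61418199,  0.22972498]), 'tool_rot': array([-3.09706914e+00, -5.18607079e-01,  5.02849410e-04]), 'ft_force': array([-0.08767987,  0.32126793,  0.58244038]), 'torque': array([ 0.02094116,  0.03167085, -0.04685975]), 'grip_width': 0.9974002215408624}
```

View pics/top0.png

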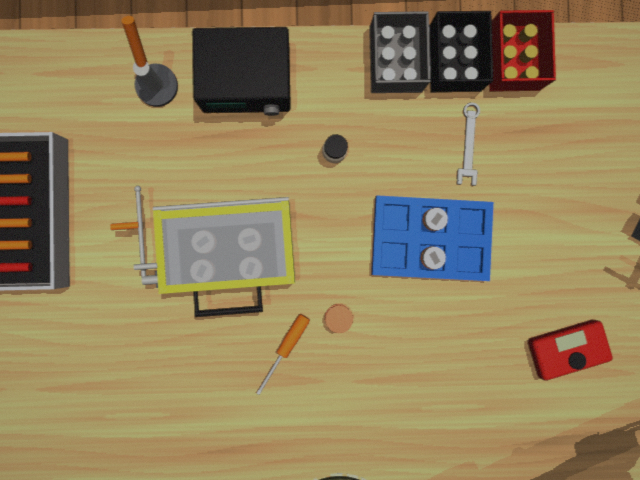

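View pics/scene0.png

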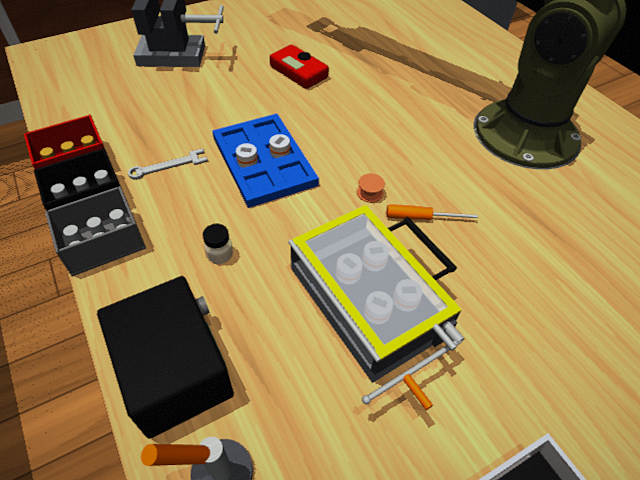

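View pics/wrist0.png

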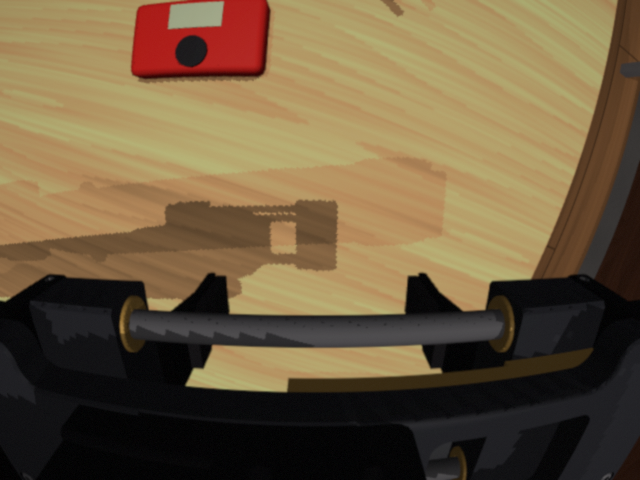

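```bash
cat > fit.py <<'E'
from h import *
def hsv(d): return cv2.cvtColor(d['img'],cv2.COLOR_RGB2HSV)
def quad(m):
    m=cv2.morphologyEx(m,cv2.MORPH_CLOSE,np.ones((5,5)))
    c=max(cv2.findContours(m,cv2.RETR_EXTERNAL,cv2.CHAIN_APPROX_NONE)[0],key=cv2.contourArea)
    h=cv2.convexHull(c)
    for e in np.arange(2,30,.5):
        q=cv2.approxPolyDP(h,e,True)
        if len(q)==4:return q[:,0]
for n in('top','scene'):
    d=cams.get_image(n);H=hsv(d)
    b=cv2.inRange(H,(105,150,60),(125,255,255)); y=cv2.inRange(H,(27,180,120),(34,255,255))
    print(n)
    for nm,m,z in(('blue',b,.022),('yel',y,.080)):
        q=quad(m); P=np.array([atz(d,u+.0,v,z) for u,v in q]); print(nm,q.tolist(),np.round(P[:,:2],4).tolist(),np.round(P.mean(0),4), np.round(np.linalg.norm(P-np.roll(P,1,0),axis=1),4))
    big=cv2.cvtColor(d['img'],cv2.COLOR_RGB2BGR)
    if n=='top': cv2.imwrite('pics/tz.png',cv2.resize(big[170:330,100:310],None,fx=3.6,fy=3.6,interpolation=cv2.INTER_CUBIC))
    else: cv2.imwrite('pics/sz.png',cv2.resize(big[200:420,270:480],None,fx=2.7,fy=2.7,interpolation=cv2.INTER_CUBIC))
E
python3 fit.py
```

```text
top
blue [[377, 196], [492, 203], [489, 278], [372, 273]] [[0.6391, -0.0854], [0.622, -0.3028], [0.4807, -0.2931], [0.4946, -0.0726]] [ 0.5591 -0.1885  0.022 ] [0.1451 0.2181 0.1416 0.2209]Traceback (most recent call last):
  File "fit.py", line 15, in <module>
    q=quad(m); P=np.array([atz(d,u+.0,v,z) for u,v in q]); print(nm,q.tolist(),np.round(P[:,:2],4).tolist(),np.round(P.mean(0),4), np.round(np.linalg.norm(P-np.roll(P,1,0),axis=1),4))
                                                      ^
TypeError: 'NoneType' object is not iterable
```

```bash
python3 - <<'E'
from h import *
d=cams.get_image('top');H=cv2.cvtColor(d['img'],cv2.COLOR_RGB2HSV)
print(H[213,180:184],H[240,288:293],H[200:206,400],H[240:246,420]);print(H[194:200,455], H[270:284,460])
d=cams.get_image('scene');H=cv2.cvtColor(d['img'],cv2.COLOR_RGB2HSV);print(H[218,355:362],H[300,340:346])
E
sed -i 's/(27,180,120)/(26,200,90)/; s/(34,255,255)/(36,255,255)/; s/(105,150,60)/(102,120,40)/' fit.py; python3 fit.py
```

```text
[[ 30 173 175]
 [ 31 170 178]
 [ 31 171 177]
 [ 31 170 178]] [[ 30 165 176]
 [ 30 166 175]
 [ 31 168 173]
 [ 30 145 137]
 [ 21 119 158]] [[108 173 177]
 [108 174 180]
 [108 175 179]
 [108 172 178]
 [108 185 150]
 [108 179 108]] [[107 181 176]
 [107 178 176]
 [107 178 178]
 [108 182 170]
 [108 182 150]
 [108 185 145]]
[[ 21 113 173]
 [ 20 110 174]
 [ 21 111 172]
 [ 22 104 174]
 [ 22  97 174]
 [ 26  27 144]] [[108 178 176]
 [109 182 143]
 [108 183 171]
 [108 184 177]
 [107 186 177]
 [108 184 176]
 [108 184 177]
 [108 183 178]
 [108 177 174]
 [110 117 150]
 [ 15  86 133]
 [ 19 112 150]
 [ 22 110 171]
 [ 21 111 174]]
[[ 90   2 166]
 [ 80   4 176]
 [100   5 170]
 [105  15 170]
 [109  21 170]
 [109  21 167]
 [106  20 168]] [[ 31 255 219]
 [ 31 255 214]
 [ 31 255 212]
 [ 31 255 213]
 [ 31 255 214]
 [ 31 255 214]]
top
blue [[376, 197], [492, 202], [489, 279], [373, 274]] [[0.6373, -0.0834], [0.6238, -0.3029], [0.4788, -0.2931], [0.4927, -0.0745]] [ 0.5582 -0.1885  0.022 ] [0.1448 0.2198 0.1454 0.219 ]Traceback (most recent call last):
  File "fit.py", line 15, in <module>
    q=quad(m); P=np.array([atz(d,u+.0,v,z) for u,v in q]); print(nm,q.tolist(),np.round(P[:,:2],4).tolist(),np.round(P.mean(0),4), np.round(np.linalg.norm(P-np.roll(P,1,0),axis=1),4))
  File "fit.py", line 5, in quad
    c=max(cv2.findContours(m,cv2.RETR_EXTERNAL,cv2.CHAIN_APPROX_NONE)[0],key=cv2.contourArea)
ValueError: max() iterable argument is empty
```

```bash
sed -i 's/(26,200,90)/(26,140,120)/; s/(36,255,255)/(36,255,255)/' fit.py; python3 fit.py
```

```text
top
blue [[376, 197], [492, 202], [489, 279], [373, 274]] [[0.6373, -0.0834], [0.6238, -0.3029], [0.4788, -0.2931], [0.4927, -0.0745]] [ 0.5582 -0.1885  0.022 ] [0.1448 0.2198 0.1454 0.219 ]
yel [[288, 202], [292, 283], [159, 293], [153, 211]] [[0.6261, 0.0812], [0.4825, 0.0768], [0.4698, 0.311], [0.6145, 0.3197]] [0.5482 0.1972 0.08  ] [0.2388 0.1437 0.2346 0.1449]
scene
blue [[277, 114], [317, 185], [248, 207], [213, 130]] [[0.4751, -0.2916], [0.5028, -0.058], [0.6446, -0.0677], [0.621, -0.3054]] [ 0.5609 -0.1807  0.022 ] [0.1465 0.2352 0.1422 0.2388]
yel [[363, 205], [461, 309], [381, 358], [292, 239]] [[0.4846, 0.0697], [0.4671, 0.3103], [0.6133, 0.3188], [0.6266, 0.0789]] [0.5479 0.1944 0.08  ] [0.1423 0.2412 0.1464 0.2403]
```

View pics/tz.png

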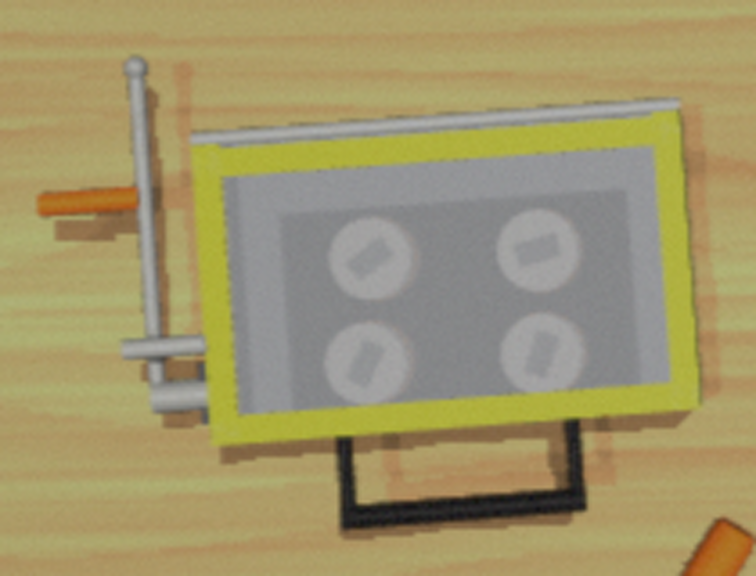

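View pics/sz.png

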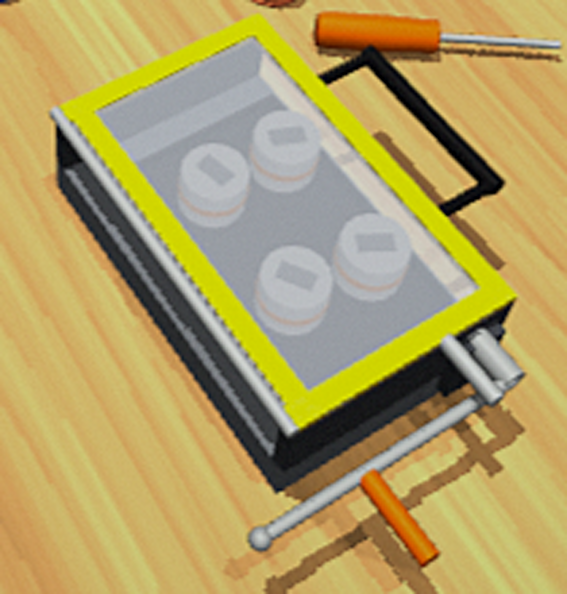

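```bash
cat > fit2.py <<'E'
from h import *
from scipy.optimize import least_squares
T=cams.get_image('top');S=cams.get_image('scene')
tz=lambda x,y:np.array([100+(x+.5)/3.6-.5,170+(y+.5)/3.6-.5]); sz=lambda x,y:np.array([270+(x+.5)/2.7-.5,200+(y+.5)/2.7-.5])
F=[(T,(-115,60,79),tz(345,520)),(T,(-115,-60,79),tz(583,503)),(T,(50,202,60),tz(38,205)),(T,(115,150,60),tz(135,66)),
(T,(-75,120,81),tz(215,444)),(T,(-75,-120,81),tz(699,404)),
(S,(-115,-60,79),sz(370,53)),(S,(-115,60,79),sz(497,186)),(S,(50,202,60),sz(430,555)),(S,(115,150,60),sz(261,538)),(S,(-75,120,81),sz(515,300))]
def tw(p,X):
    c,s=np.cos(p[2]),np.sin(p[2]); X=np.atleast_2d(X); return np.c_[p[0]+c*X[:,0]-s*X[:,1],p[1]+s*X[:,0]+c*X[:,1],X[:,2]]
def res(p,F=F): return np.concatenate([(proj(d,tw(p,np.array(X)/1000))[0]-uv) for d,X,uv in F])
if __name__=='__main__':
    r=least_squares(res,[.55,.2,.06],loss='soft_l1'); print('tester',np.round(r.x,4)); print(np.round(r.fun.reshape(-1,2),1).tolist())
    G=[(T,x,u) for x,u in (((75,111,22),(375.5,196)),((75,-111,22),(493,202)),((-75,-111,22),(489.5,280)),((-75,111,22),(372,275)))]
    # scene: tops
    G+=[(S,x,u) for x,u in (((-75,-111,22),(277,113)),((-75,111,22),(318.5,180)),((75,-111,22),(212,128)))]
    r=least_squares(res,[.55,-.19,-.06],args=(G,),loss='soft_l1'); print('tray',np.round(r.x,4)); print(np.round(r.fun.reshape(-1,2),1).tolist())
    p=r.x
    # modules through clear panel: top circle centres z=62
    for c in ((371,258),(539,250),(367,363),(543,353)): print('mod',np.round(atz(T,*tz(*c),.062),4))
    for c in ((436,218),(434,257)): print('stock',np.round(atz(T,*c,.044),4))
    for x,y in((-.036,-.072),(-.036,0),(-.036,.072),(.036,-.072),(.036,0),(.036,.072)): print(np.round(tw(p,(x,y,.028)),4))
E
python3 fit2.py
python3 - <<'E'
from h import *
d=cams.get_image('scene');b=cv2.cvtColor(d['img'],cv2.COLOR_RGB2BGR)
cv2.imwrite('pics/st.png',cv2.resize(b[105:215,200:330],None,fx=5,fy=5,interpolation=cv2.INTER_CUBIC))
d=cams.get_image('top');b=cv2.cvtColor(d['img'],cv2.COLOR_RGB2BGR)
cv2.imwrite('pics/tt.png',cv2.resize(b[185:290,360:505],None,fx=5,fy=5,interpolation=cv2.INTER_CUBIC))
E
```

```text
tester [0.5497 0.1959 0.0538]
[[-1.0, -0.2], [0.9, -0.6], [0.7, 0.3], [0.4, 0.8], [-0.9, 0.9], [0.9, 1.8], [-1.4, 0.0], [-0.2, 1.2], [-0.1, 2.2], [-0.5, 0.5], [0.7, -1.0]]
tray [ 0.5574 -0.1885 -0.0738]
[[0.4, -0.7], [-0.0, -0.1], [-0.1, 1.3], [-0.1, 0.0], [-0.2, 0.4], [0.3, -1.6], [-0.2, 2.6]]
mod [0.5596 0.2361 0.062 ]
mod [0.562  0.1523 0.062 ]
mod [0.5073 0.2389 0.062 ]
mod [0.5105 0.1512 0.062 ]
stock [ 0.5945 -0.1905  0.044 ]
stock [ 0.5227 -0.185   0.044 ]
[[ 0.5162 -0.2577  0.028 ]]
[[ 0.5215 -0.1859  0.028 ]]
[[ 0.5269 -0.1141  0.028 ]]
[[ 0.588 -0.263  0.028]]
[[ 0.5934 -0.1912  0.028 ]]
[[ 0.5987 -0.1194  0.028 ]]
```

View pics/st.png

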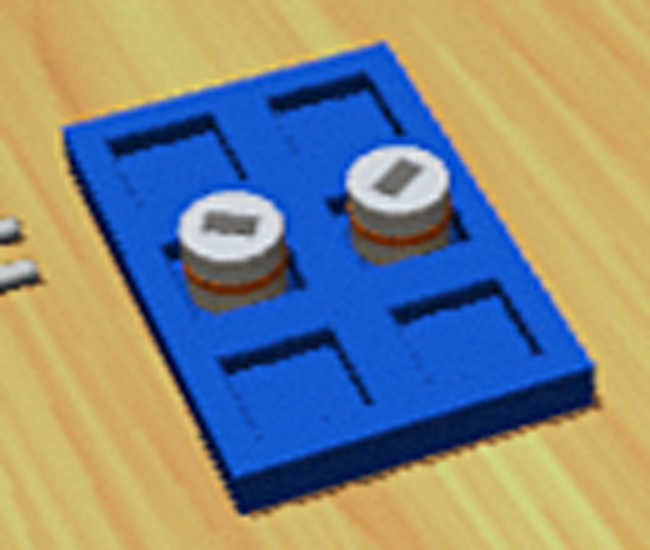

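View pics/tt.png

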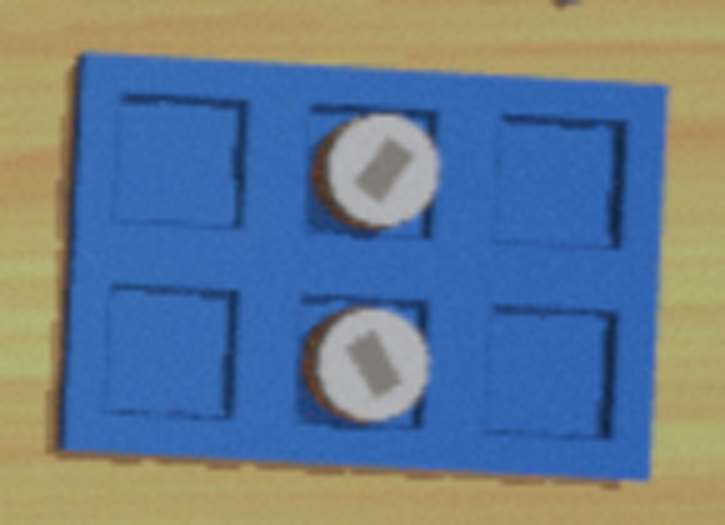

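```bash
cat >> h.py <<'E'
TY=.0538
def down(a): # tool z down, tool y at world angle a (deg)
    a=np.radians(a); y=np.array([np.cos(a),np.sin(a),0]); z=np.array([0,0,-1.]); return np.c_[np.cross(y,z),y,z]
def st(): 
    s=ctrl.get_state(); return np.array(s['position']),Ro.from_rotvec(s['tool_rot']).as_matrix(),s
def rel(pos,Rt=None):
    p,R,s=st(); print('pos',np.round(p,4),'q',np.round(s['joint_positions'],2),'F',np.round(s['ft_force'],1),'g',round(s['grip_width'],3),'t',s['time'])
    print('tool y ang',np.round(np.degrees(np.arctan2(R[1,1],R[0,1])),2))
    if Rt is not None:
        print('rot deg tool',np.round(np.degrees(Ro.from_matrix(R.T@Rt).as_rotvec()),2)); R2=Rt
    else: R2=R
    d=np.array(pos)-p
    print('offset after rot',np.round(R2.T@d,4),' before rot',np.round(R.T@d,4))
E
python3 -c "
from h import *
rel((.50,-.3,.231),down(3.1)); rel((.435,.19,.231),down(3.1))"
```

```text
pos [ 0.2117 -0.6146  0.2306] q [ 1.25  0.32 -0.07  1.45  0.02  1.37 -0.06] F [ 0.8 -0.2  0.3] g 0.997 t 0.65
tool y ang -70.99
rot deg tool [ 0.000e+00  1.000e-02 -7.409e+01]
offset after rot [ 0.2985  0.3049 -0.0004]  before rot [ 0.375  -0.2035 -0.0004]
pos [ 0.2117 -0.6146  0.2306] q [ 1.25  0.32 -0.07  1.45  0.02  1.37 -0.06] F [ 0.8 -0.2  0.3] g 0.997 t 0.65
tool y ang -70.99
rot deg tool [ 0.000e+00  1.000e-02 -7.409e+01]
offset after rot [ 7.913e-01  2.665e-01 -4.000e-04]  before rot [ 4.732e-01 -6.879e-01 -5.000e-04]
```

Call:
{"name": "carry_out", "arguments": {
  "rows": [
    {"offset": [0.0536, -0.0291, 0], "rot": [0, 0, 0], "gripper": 1},
    {"offset": [0.0536, -0.0291, 0], "rot": [0, 0, 0], "gripper": 1},
    {"offset": [0.0536, -0.0291, 0], "rot": [0, 0, 0], "gripper": 1},
    {"offset": [0.0536, -0.0291, 0], "rot": [0, 0, 0], "gripper": 1},
    {"offset": [0.0536, -0.0291, 0], "rot": [0, 0, 0], "gripper": 1},
    {"offset": [0.0536, -0.0291, 0], "rot": [0, 0, 0], "gripper": 1},
    {"offset": [0.0536, -0.0291, 0], "rot": [0, 0, 0], "gripper": 1},
    {"offset": [0, 0, 0], "rot": [0, 0, -10.6], "gripper": 0.6},
    {"offset": [0, 0, 0], "rot": [0, 0, -10.6], "gripper": 0.6},
    {"offset": [0, 0, 0], "rot": [0, 0, -10.6], "gripper": 0.6}
  ]
}}

```text
time: 1.9
position: [0.5002, -0.2996, 0.2306]
tool_rot: [2.833, 1.357, -0.0]
ft_force: [0.1, 0.0, 0.9]
grip_width: 0.745
```

Call:
{"name": "carry_out", "arguments": {
  "rows": [
    {"offset": [0, 0, 0], "rot": [0, 0, -10.6], "gripper": 0.6},
    {"offset": [0, 0, 0], "rot": [0, 0, -10.6], "gripper": 0.6},
    {"offset": [0, 0, 0], "rot": [0, 0, -10.6], "gripper": 0.6},
    {"offset": [0, 0, 0], "rot": [0, 0, -10.5], "gripper": 0.6},
    {"offset": [0.06, -0.005, 0], "rot": [0, 0, 0], "gripper": 0.6},
    {"offset": [0.06, -0.005, 0], "rot": [0, 0, 0], "gripper": 0.6},
    {"offset": [0.06, -0.005, 0], "rot": [0, 0, 0], "gripper": 0.6},
    {"offset": [0.06, -0.005, 0], "rot": [0, 0, 0], "gripper": 0.6},
    {"offset": [0.06, -0.005, 0], "rot": [0, 0, 0], "gripper": 0.6},
    {"offset": [0.06, -0.005, 0], "rot": [0, 0, 0], "gripper": 0.6}
  ]
}}

```text
time: 3.15
position: [0.4502, 0.0599, 0.2309]
tool_rot: [2.159, 2.28, 0.0]
ft_force: [-0.4, 0.4, 0.5]
grip_width: 0.599
```

```bash
python3 -c "
from h import *
rel((.435,.19,.14),down(3.1))"
```

```text
pos [0.4502 0.0599 0.2309] q [ 0.63 -0.1  -0.76  1.89 -0.07  1.33 -0.06] F [-0.4  0.4  0.5] g 0.599 t 3.15
tool y ang 3.1
rot deg tool [ 0.07  0.06 -0.  ]
offset after rot [ 0.1307 -0.0081  0.0909]  before rot [ 0.1308 -0.0083  0.0907]
```

Call:
{"name": "carry_out", "arguments": {
  "rows": [
    {"offset": [0.0436, -0.0027, 0.0], "rot": [0, 0, 0], "gripper": 0.6},
    {"offset": [0.0436, -0.0027, 0.0], "rot": [0, 0, 0], "gripper": 0.6},
    {"offset": [0.0436, -0.0027, 0.0], "rot": [0, 0, 0], "gripper": 0.6},
    {"offset": [0, 0, 0.03], "rot": [0, 0, 0], "gripper": 0.6},
    {"offset": [0, 0, 0.03], "rot": [0, 0, 0], "gripper": 0.6},
    {"offset": [0, 0, 0], "rot": [0, 0, 0], "gripper": 0.6}
  ]
}}

```text
time: 3.9
position: [0.4338, 0.1878, 0.169]
tool_rot: [-2.158, -2.28, 0.005]
ft_force: [0.1, 0.3, 1.2]
grip_width: 0.602
```

```bash
python3 -c "
from h import *
rel((.435,.19,.082),down(3.1))
d=snap('wrist','w1.png'); o=-np.array(d['R']).T@d['t']; print(o, np.array(d['R'])[2])
snap('top','t1.png')"
```

```text
pos [0.4338 0.1878 0.169 ] q [ 0.49  0.03 -0.96  1.93  0.03  1.2  -0.42] F [0.1 0.3 1.2] g 0.602 t 3.9
tool y ang 3.15
rot deg tool [-0.23  0.03  0.05]
offset after rot [0.0022 0.0013 0.087 ]  before rot [0.0022 0.0016 0.087 ]
[0.42932354 0.26239637 0.32305868] [ 0.01123196 -0.27538003 -0.96126983]
```

View pics/w1.png

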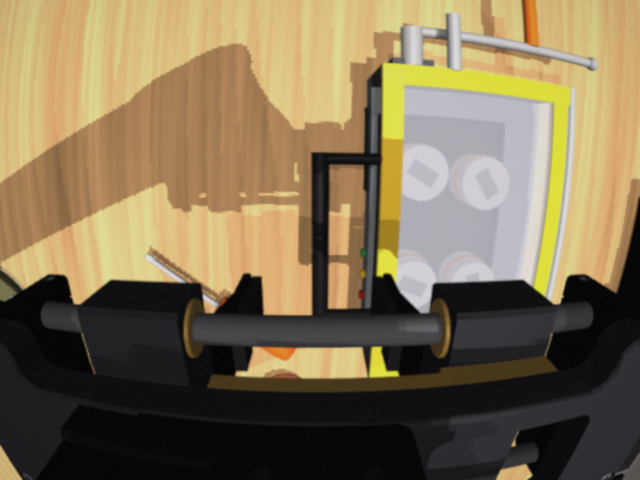

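```bash
python3 -c "
from h import *
d=cams.get_image('wrist')
for u,v in ((320,153),(320,313),(320,230)): print(atz(d,u,v,.079,True))
from fit2 import tw
print(tw((.5497,.1959,.0538),[(-.115,.06,.079),(-.115,-.06,.079)]))
"
```

```text
[0.43376826 0.24994124 0.079     ]
[0.44033646 0.13375364 0.079     ]
[0.43669725 0.19747174 0.079     ]
[[0.43163995 0.24962917 0.079     ]
 [0.43809283 0.1298028  0.079     ]]
```

Call:
{"name": "carry_out", "arguments": {
  "rows": [
    {"offset": [0.002, 0.0022, 0.02], "rot": [0, 0, 0], "gripper": 0.6},
    {"offset": [0, 0, 0.02], "rot": [0, 0, 0], "gripper": 0.6},
    {"offset": [0, 0, 0.02], "rot": [0, 0, 0], "gripper": 0.6},
    {"offset": [0, 0, 0.02], "rot": [0, 0, 0], "gripper": 0.6},
    {"offset": [0, 0, 0.017], "rot": [0, 0, 0], "gripper": 0.6},
    {"offset": [0, 0, 0], "rot": [0, 0, 0], "gripper": 0.0},
    {"offset": [0, 0, 0], "rot": [0, 0, 0], "gripper": 0.0},
    {"offset": [0, 0, 0], "rot": [0, 0, 0], "gripper": 0.0},
    {"offset": [0, 0, 0], "rot": [0, 0, 0], "gripper": 0.0}
  ],
  "grip_force": 25
}}

```text
time: 5.28
position: [0.4379, 0.1904, 0.0741]
tool_rot: [2.16, 2.28, 0.001]
ft_force: [0.3, 0.5, 0.1]
grip_width: 0.231
```

```bash
python3 -c "
from h import *
rel((.436,.19,.072),down(3.1))
# arc
p,R,s=st(); h=.19
prev=np.array([0,0.])
th=np.linspace(0,1.75,22)
for t in th[1:]:
    c=np.array([.19*(1-np.cos(t)),.19*np.sin(t)]); print(round(t,3),np.round(c-prev,4)); prev=c
"
```

```text
pos [0.4379 0.1904 0.0741] q [ 0.42  0.2  -0.95  2.02  0.19  1.01 -0.56] F [0.3 0.5 0.1] g 0.231 t 5.275
tool y ang 3.11
rot deg tool [0.06 0.01 0.01]
offset after rot [-0.0003 -0.002   0.0021]  before rot [-0.0003 -0.002   0.0021]
0.083 [0.0007 0.0158]
0.167 [0.002  0.0157]
0.25 [0.0033 0.0155]
0.333 [0.0046 0.0152]
0.417 [0.0058 0.0147]
0.5 [0.007  0.0142]
0.583 [0.0082 0.0136]
0.667 [0.0093 0.0128]
0.75 [0.0103 0.012 ]
0.833 [0.0113 0.0111]
0.917 [0.0121 0.0101]
1.0 [0.013  0.0091]
1.083 [0.0137 0.008 ]
1.167 [0.0143 0.0068]
1.25 [0.0148 0.0056]
1.333 [0.0152 0.0044]
1.417 [0.0155 0.0031]
1.5 [0.0157 0.0018]
1.583 [0.0158 0.0005]
1.667 [ 0.0158 -0.0009]
1.75 [ 0.0157 -0.0022]
```

Call:
{"name": "carry_out", "arguments": {
  "rows": [
    {"offset": [0, 0, 0], "rot": [0, 0, 0], "gripper": 0.0},
    {"offset": [0, 0, 0], "rot": [0, 0, 0], "gripper": 0.0},
    {"offset": [0, 0, 0], "rot": [0, 0, 0], "gripper": 0.0}
  ]
}}

```text
time: 5.65
position: [0.4353, 0.1903, 0.0736]
tool_rot: [-2.159, -2.28, 0.007]
ft_force: [-6.4, -1.1, 7.8]
grip_width: 0.13
```

Call:
{"name": "carry_out", "arguments": {
  "rows": [
    {"offset": [0, 0.0007, -0.0158], "rot": [0, 0, 0], "gripper": 0},
    {"offset": [0, 0.002, -0.0157], "rot": [0, 0, 0], "gripper": 0},
    {"offset": [0, 0.0033, -0.0155], "rot": [0, 0, 0], "gripper": 0},
    {"offset": [0, 0.0046, -0.0152], "rot": [0, 0, 0], "gripper": 0},
    {"offset": [0, 0.0058, -0.0147], "rot": [0, 0, 0], "gripper": 0},
    {"offset": [0, 0.007, -0.0142], "rot": [0, 0, 0], "gripper": 0},
    {"offset": [0, 0.0082, -0.0136], "rot": [0, 0, 0], "gripper": 0}
  ]
}}

```text
time: 6.52
position: [0.4648, 0.1918, 0.1786]
tool_rot: [-2.156, -2.279, 0.013]
ft_force: [-12.9, -1.3, 4.1]
grip_width: 0.127
```

Call:
{"name": "carry_out", "arguments": {
  "rows": [
    {"offset": [0, 0.0093, -0.0128], "rot": [0, 0, 0], "gripper": 0},
    {"offset": [0, 0.0103, -0.012], "rot": [0, 0, 0], "gripper": 0},
    {"offset": [0, 0.0113, -0.0111], "rot": [0, 0, 0], "gripper": 0},
    {"offset": [0, 0.0121, -0.0101], "rot": [0, 0, 0], "gripper": 0},
    {"offset": [0, 0.013, -0.0091], "rot": [0, 0, 0], "gripper": 0},
    {"offset": [0, 0.0137, -0.008], "rot": [0, 0, 0], "gripper": 0},
    {"offset": [0, 0.0143, -0.0068], "rot": [0, 0, 0], "gripper": 0}
  ]
}}

```text
time: 7.4
position: [0.5526, 0.1967, 0.2522]
tool_rot: [2.159, 2.28, -0.001]
ft_force: [-6.3, -2.2, 10.6]
grip_width: 0.13
```

Call:
{"name": "carry_out", "arguments": {
  "rows": [
    {"offset": [0, 0.0148, -0.0056], "rot": [0, 0, 0], "gripper": 0},
    {"offset": [0, 0.0152, -0.0044], "rot": [0, 0, 0], "gripper": 0},
    {"offset": [0, 0.0155, -0.0031], "rot": [0, 0, 0], "gripper": 0},
    {"offset": [0, 0.0157, -0.0018], "rot": [0, 0, 0], "gripper": 0},
    {"offset": [0, 0.0158, -0.0005], "rot": [0, 0, 0], "gripper": 0},
    {"offset": [0, 0.0158, 0.0009], "rot": [0, 0, 0], "gripper": 0},
    {"offset": [0, 0.0157, 0.0022], "rot": [0, 0, 0], "gripper": 0},
    {"offset": [0, 0.0, 0], "rot": [0, 0, 0], "gripper": 0}
  ]
}}

```text
time: 8.4
position: [0.6589, 0.2023, 0.2634]
tool_rot: [-2.158, -2.279, 0.007]
ft_force: [-11.6, -3.5, 9.0]
grip_width: 0.127
```

```bash
python3 -c "
from h import *
rel((.436,.19,.072),down(3.1))
snap('scene','s2.png');snap('top','t2.png')"
```

```text
pos [0.6589 0.2023 0.2634] q [ 0.23  0.53 -0.86  1.26  0.39  1.53 -0.52] F [-11.6  -3.5   9. ] g 0.127 t 8.4
tool y ang 3.13
rot deg tool [-0.3   0.05  0.03]
offset after rot [-2.000e-04 -2.233e-01  1.914e-01]  before rot [ 1.000e-04 -2.223e-01  1.925e-01]
```

View pics/s2.png

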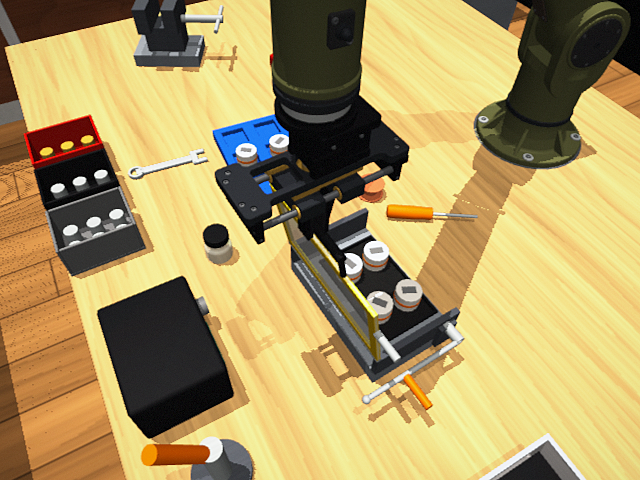

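Call:
{"name": "carry_out", "arguments": {
  "rows": [
    {"offset": [0, 0.004, 0.0008], "rot": [0, 0, 0], "gripper": 0},
    {"offset": [0, 0.0, 0], "rot": [0, 0, 0], "gripper": 0}
  ]
}}

```text
time: 8.75
position: [0.6591, 0.2023, 0.2633]
tool_rot: [-2.154, -2.279, 0.017]
ft_force: [-21.7, -4.4, 13.2]
grip_width: 0.128
```

Call:
{"name": "carry_out", "arguments": {
  "rows": [
    {"offset": [0, -0.003, 0], "rot": [0, 0, 0], "gripper": 0.5},
    {"offset": [0, 0, 0], "rot": [0, 0, 0], "gripper": 0.5},
    {"offset": [0, 0, 0], "rot": [0, 0, 0], "gripper": 0.5},
    {"offset": [0, 0, 0], "rot": [0, 0, 0], "gripper": 0.5},
    {"offset": [0, 0, -0.03], "rot": [0, 0, 0], "gripper": 0.5},
    {"offset": [0, 0, -0.04], "rot": [0, 0, 0], "gripper": 0.5}
  ]
}}

```text
time: 9.5
position: [0.6621, 0.202, 0.329]
tool_rot: [-2.16, -2.28, 0.004]
ft_force: [0.3, 0.3, 0.5]
grip_width: 0.496
```

```bash
python3 -c "
from h import *
from fit2 import tw
P=(.5497,.1959,.0538)
k=tw(P,(.05,.186,.06))[0];print('knob',k)
R=down(3.1)@Ro.from_euler('x',0).as_matrix()
# tilt about tool y so that tool z leans to -y world: approach (0,-sin,-cos)
for sg in(25,-25):
    Rt=down(3.1)@Ro.from_euler('y',sg,degrees=True).as_matrix(); print(sg,Rt[:,2])
rel((.66,.42,.33),down(3.1))
"
```

```text
knob [0.58962568 0.38431958 0.06      ]
25 [-0.02285469  0.42199983 -0.90630779]
-25 [ 0.02285469 -0.42199983 -0.90630779]
pos [0.6637 0.2038 0.3346] q [ 0.2   0.51 -0.86  1.13  0.38  1.65 -0.51] F [-0.2  0.2  0.3] g 0.498 t 9.6
tool y ang 3.09
rot deg tool [ 0.4  -0.17 -0.01]
offset after rot [0.2161 0.008  0.0046]  before rot [0.2161 0.0079 0.0053]
```

Call:
{"name": "carry_out", "arguments": {
  "rows": [
    {"offset": [0.042, -0.008, 0], "rot": [0, 0, 0], "gripper": 0.5},
    {"offset": [0.042, -0.008, 0], "rot": [0, 0, 0], "gripper": 0.5},
    {"offset": [0.042, -0.01, 0], "rot": [0, 0, 0], "gripper": 0.5},
    {"offset": [0.042, -0.015, 0], "rot": [0, 0, 0], "gripper": 0.5},
    {"offset": [0.032, -0.015, 0], "rot": [0, 0, 0], "gripper": 0.5},
    {"offset": [0, -0.02, 0], "rot": [0, -8.3, 0], "gripper": 0.5},
    {"offset": [0, 0, 0], "rot": [0, -8.3, 0], "gripper": 0.5},
    {"offset": [0, 0, 0], "rot": [0, -8.4, 0], "gripper": 0.5},
    {"offset": [0, 0, 0], "rot": [0, 0, 0], "gripper": 0.5}
  ]
}}

```text
time: 10.72
position: [0.5732, 0.4021, 0.3254]
tool_rot: [1.913, 2.037, -0.431]
ft_force: [-0.2, -0.2, -0.9]
grip_width: 0.497
```

```bash
python3 -c "
from h import *
Rt=down(3.1)@Ro.from_euler('y',-25,degrees=True).as_matrix()
rel((.5896,.3843,.06),Rt)
snap('wrist','w3.png');snap('scene','s3.png');snap('top','t3.png')
"
```

```text
pos [0.5732 0.4021 0.3254] q [-0.48  0.73 -0.72  0.86  0.73  2.03 -0.86] F [-0.2 -0.2 -0.9] g 0.497 t 10.725
tool y ang 3.51
rot deg tool [-0.11  0.08  0.5 ]
offset after rot [0.0952 0.0154 0.2484]  before rot [0.0954 0.0167 0.2482]
```

View pics/w3.png

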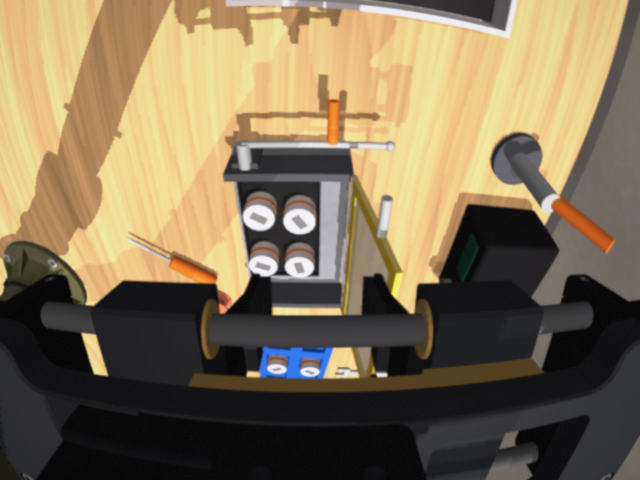

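View pics/s3.png

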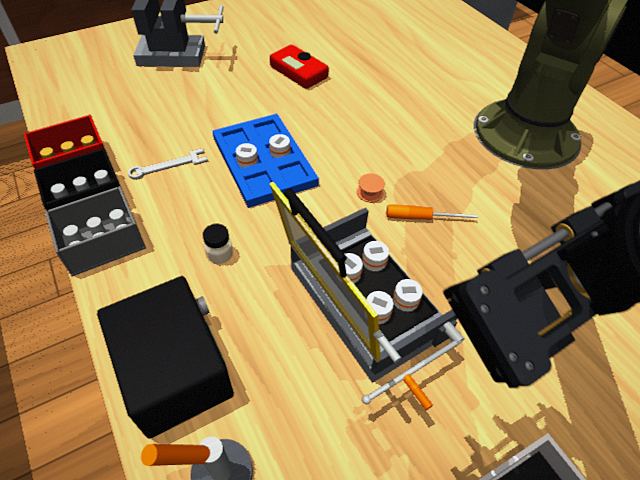

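Call:
{"name": "carry_out", "arguments": {
  "rows": [
    {"offset": [0.0238, 0.004, 0.033], "rot": [0, 0, 0], "gripper": 0.5},
    {"offset": [0.0238, 0.004, 0.033], "rot": [0, 0, 0], "gripper": 0.5},
    {"offset": [0.0238, 0.004, 0.033], "rot": [0, 0, 0], "gripper": 0.5},
    {"offset": [0.0238, 0.004, 0.033], "rot": [0, 0, 0], "gripper": 0.5},
    {"offset": [0, 0, 0.036], "rot": [0, 0, 0], "gripper": 0.5},
    {"offset": [0, 0, 0.0], "rot": [0, 0, 0], "gripper": 0.5}
  ]
}}

```text
time: 11.62
position: [0.5924, 0.4097, 0.1358]
tool_rot: [1.925, 2.023, -0.431]
ft_force: [-0.1, 0.1, 0.8]
grip_width: 0.498
```

```bash
python3 -c "
from h import *
Rt=down(3.1)@Ro.from_euler('y',-25,degrees=True).as_matrix()
rel((.5896,.3843,.06),Rt)
d=snap('wrist','w4.png')
"
```

```text
pos [0.5924 0.4097 0.1358] q [-0.43  0.84 -0.7   1.07  0.75  1.76 -0.99] F [-0.1  0.1  0.8] g 0.498 t 11.625
tool y ang 2.82
rot deg tool [-0.19  0.17 -0.22]
offset after rot [ 0.0092 -0.0042  0.0794]  before rot [ 0.0094 -0.004   0.0794]
```

View pics/w4.png

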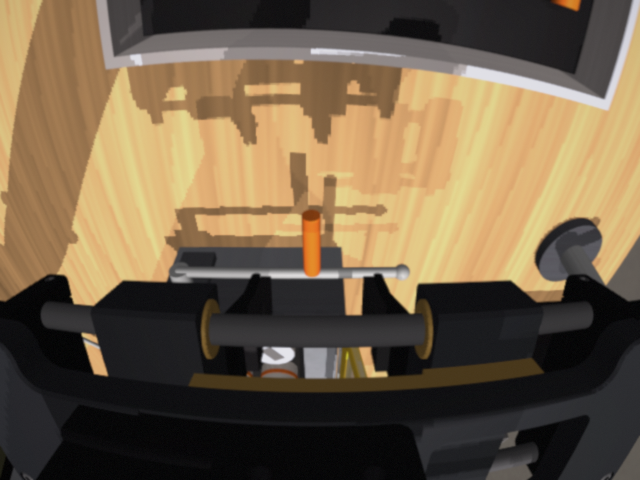

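```bash
python3 -c "
from h import *
d=cams.get_image('wrist')
for u,v in ((312,214),(312,273)): print(atz(d,u,v,.06,True))
"
```

```text
[0.58914874 0.40156682 0.06      ]
[0.59138372 0.34772299 0.06      ]
```

Call:
{"name": "carry_out", "arguments": {
  "rows": [
    {"offset": [0.0094, -0.0035, 0.025], "rot": [0, 0, 0], "gripper": 0.5},
    {"offset": [0, 0, 0.025], "rot": [0, 0, 0], "gripper": 0.5},
    {"offset": [0, 0, 0.02], "rot": [0, 0, 0], "gripper": 0.5},
    {"offset": [0, 0, 0.015], "rot": [0, 0, 0], "gripper": 0.5},
    {"offset": [0, 0, 0], "rot": [0, 0, 0], "gripper": 0},
    {"offset": [0, 0, 0], "rot": [0, 0, 0], "gripper": 0},
    {"offset": [0, 0, 0], "rot": [0, 0, 0], "gripper": 0},
    {"offset": [0, 0, 0], "rot": [0, 0, 0], "gripper": 0},
    {"offset": [0, 0, 0], "rot": [0, 0, 0], "gripper": 0}
  ]
}}

```text
time: 12.85
position: [0.5897, 0.3874, 0.0567]
tool_rot: [1.921, 2.028, -0.422]
ft_force: [3.3, 2.3, 1.0]
grip_width: 0.127
```

```bash
python3 -c "
from h import *
Rt=down(3.1)@Ro.from_euler('y',-25,degrees=True).as_matrix()
rel((.5896,.3843,.06),Rt)
d=snap('wrist','w5.png')
p,R,s=st()
# world arc: pivot at 100mm: x back
c,s_=np.cos(.0538),np.sin(.0538)
prev=np.array([.1,0.])
for t in np.linspace(0,.815,9)[1:]:
    q=.1*np.array([np.cos(t),np.sin(t)]); dl=q-prev; prev=q
    print(np.round(R.T@np.array([c*dl[0],s_*dl[0],dl[1]]),4).tolist())
"
```

```text
pos [0.5897 0.3874 0.0567] q [-0.39  0.87 -0.69  1.2   0.76  1.62 -1.04] F [3.3 2.3 1. ] g 0.127 t 12.85
tool y ang 3.13
rot deg tool [ 0.14 -0.09 -0.03]
offset after rot [-0.0042 -0.0002 -0.0017]  before rot [-0.0042 -0.0002 -0.0017]
[-0.0043, -0.0005, -0.0092]
[-0.0042, -0.0015, -0.0091]
[-0.0042, -0.0025, -0.0089]
[-0.004, -0.0035, -0.0087]
[-0.0038, -0.0045, -0.0083]
[-0.0036, -0.0054, -0.0078]
[-0.0034, -0.0062, -0.0073]
[-0.0031, -0.007, -0.0067]
```

Call:
{"name": "carry_out", "arguments": {
  "rows": [
    {"offset": [-0.0043, -0.0005, -0.0092], "rot": [0, 0, 0], "gripper": 0},
    {"offset": [-0.0042, -0.0015, -0.0091], "rot": [0, 0, 0], "gripper": 0},
    {"offset": [-0.0042, -0.0025, -0.0089], "rot": [0, 0, 0], "gripper": 0},
    {"offset": [-0.004, -0.0035, -0.0087], "rot": [0, 0, 0], "gripper": 0},
    {"offset": [-0.0038, -0.0045, -0.0083], "rot": [0, 0, 0], "gripper": 0},
    {"offset": [-0.0036, -0.0054, -0.0078], "rot": [0, 0, 0], "gripper": 0}
  ]
}}

```text
time: 13.65
position: [0.5735, 0.3865, 0.1143]
tool_rot: [1.922, 2.026, -0.417]
ft_force: [7.5, 2.7, 0.3]
grip_width: 0.124
```

Call:
{"name": "carry_out", "arguments": {
  "rows": [
    {"offset": [-0.0034, -0.0062, -0.0073], "rot": [0, 0, 0], "gripper": 0},
    {"offset": [-0.0031, -0.007, -0.0067], "rot": [0, 0, 0], "gripper": 0},
    {"offset": [0, 0, 0], "rot": [0, 0, 0], "gripper": 0},
    {"offset": [0, 0, 0], "rot": [0, 0, 0], "gripper": 0}
  ]
}}

```text
time: 14.15
position: [0.5604, 0.3858, 0.1316]
tool_rot: [1.922, 2.025, -0.416]
ft_force: [5.8, 3.6, 6.6]
grip_width: 0.128
```

Call:
{"name": "carry_out", "arguments": {
  "rows": [
    {"offset": [-0.0012, -0.003, -0.0026], "rot": [0, 0, 0], "gripper": 0},
    {"offset": [0, 0, 0], "rot": [0, 0, 0], "gripper": 0}
  ]
}}

```text
time: 14.4
position: [0.5581, 0.3857, 0.134]
tool_rot: [1.922, 2.025, -0.414]
ft_force: [8.6, 3.0, 4.4]
grip_width: 0.132
```

```bash
python3 -c "
from h import *
d=snap('scene','s6.png');rel((.56,.386,.131))
b=cv2.imread('pics/s6.png');cv2.imwrite('pics/s6z.png',cv2.resize(b[150:420,250:500],None,fx=2.2,fy=2.2))"
```

```text
pos [0.5581 0.3856 0.134 ] q [-0.38  0.76 -0.73  1.23  0.72  1.7  -1.04] F [8.5 3.7 4.9] g 0.127 t 14.45
tool y ang 3.08
offset after rot [0.0015 0.0019 0.0027]  before rot [0.0015 0.0019 0.0027]
```

View pics/s6z.png

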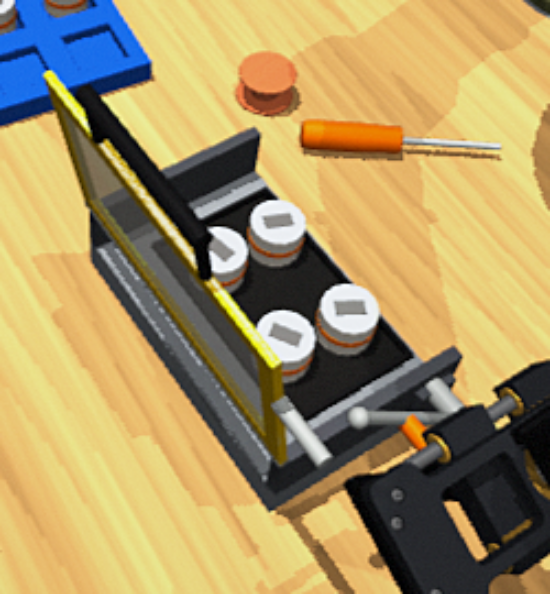

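Call:
{"name": "carry_out", "arguments": {
  "rows": [
    {"offset": [-0.0012, -0.003, -0.0026], "rot": [0, 0, 0], "gripper": 0},
    {"offset": [0, 0, 0], "rot": [0, 0, 0], "gripper": 0}
  ]
}}

```text
time: 14.7
position: [0.5578, 0.3855, 0.1345]
tool_rot: [1.923, 2.024, -0.408]
ft_force: [16.3, 6.2, -5.0]
grip_width: 0.13
```

Call:
{"name": "carry_out", "arguments": {
  "rows": [
    {"offset": [0.001, 0.003, 0.002], "rot": [0, 0, 0], "gripper": 0},
    {"offset": [0, 0, 0], "rot": [0, 0, 0], "gripper": 0.45},
    {"offset": [0, 0, 0], "rot": [0, 0, 0], "gripper": 0.45},
    {"offset": [0, 0, 0], "rot": [0, 0, 0], "gripper": 0.45},
    {"offset": [0, 0, 0], "rot": [0, 0, 0], "gripper": 0.45},
    {"offset": [0, 0, -0.02], "rot": [0, 0, 0], "gripper": 0.45},
    {"offset": [0, 0, -0.03], "rot": [0, 0, 0], "gripper": 0.45},
    {"offset": [0, 0, -0.04], "rot": [0, 0, 0], "gripper": 0.45}
  ]
}}

```text
time: 15.7
position: [0.5523, 0.4235, 0.2154]
tool_rot: [1.921, 2.028, -0.427]
ft_force: [1.1, 0.8, -0.1]
grip_width: 0.448
```

```bash
python3 -c "
from h import *
snap('top','t7.png');snap('wrist','w7.png')
d=snap('scene','s7.png');rel((.56,.3,.30),down(3.1))
b=cv2.imread('pics/s7.png');cv2.imwrite('pics/s7z.png',cv2.resize(b[150:420,250:500],None,fx=2.2,fy=2.2))"
```

```text
pos [0.552  0.4259 0.2172] q [-0.46  0.76 -0.73  1.05  0.71  1.86 -1.  ] F [0.  0.1 0.4] g 0.446 t 15.85
tool y ang 3.21
rot deg tool [ 0.17 24.73  0.07]
offset after rot [-0.1262  0.0012 -0.0828]  before rot [-0.1492  0.0012 -0.0224]
```

View pics/s7z.png

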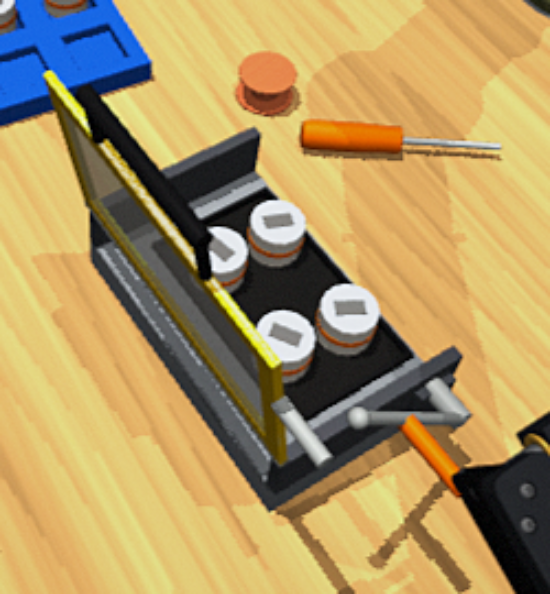

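View pics/w7.png

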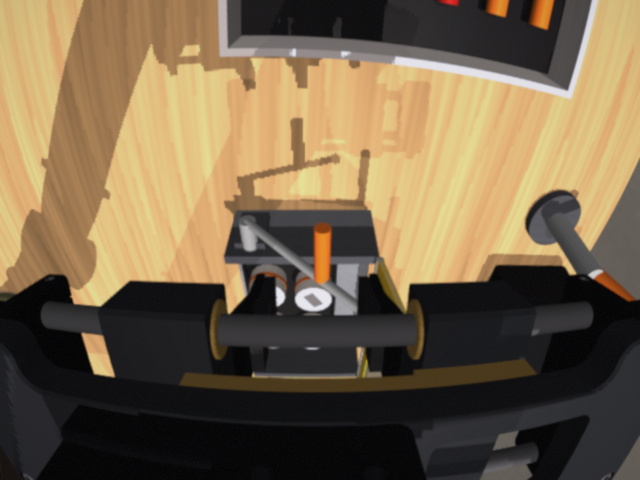

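```bash
python3 -c "
from h import *
from fit2 import tw
d=cams.get_image('scene');P=(.5497,.1959,.0538)
for a in(.6,.7,.75,.8,.815,.85): print(a,proj(d,tw(P,(-.05+.165*np.cos(a),.15,.06+.165*np.sin(a)))))
print('pivot',proj(d,tw(P,(-.05,.15,.06))),proj(d,tw(P,(.115,.15,.06))))
"
```

```text
0.6 [[393.36624482 359.147322  ]]
0.7 [[401.67702265 350.35925888]]
0.75 [[406.17036212 345.83945849]]
0.8 [[410.86909748 341.25906666]]
0.815 [[412.31627288 339.87587946]]
0.85 [[415.75624979 336.63657614]]
pivot [[458.70393912 340.53371279]] [[365.81979551 399.39879576]]
```

Call:
{"name": "carry_out", "arguments": {
  "rows": [
    {"offset": [-0.02, 0, -0.04], "rot": [0, 0, 0], "gripper": 0.45},
    {"offset": [-0.02, 0, -0.04], "rot": [0, 0, 0], "gripper": 0.45},
    {"offset": [-0.02, 0, -0.03], "rot": [0, 8.2, 0], "gripper": 0.45},
    {"offset": [-0.03, 0, 0], "rot": [0, 8.2, 0], "gripper": 0.45},
    {"offset": [-0.03, -0.01, 0], "rot": [0, 8.3, 0], "gripper": 0.45},
    {"offset": [-0.02, -0.015, 0], "rot": [0, 0, -9.7], "gripper": 0.7},
    {"offset": [0, 0, 0], "rot": [0, 0, -9.7], "gripper": 0.7},
    {"offset": [0, 0, 0], "rot": [0, 0, -9.7], "gripper": 0.7},
    {"offset": [0, 0, 0], "rot": [0, 0, -9.7], "gripper": 0.7},
    {"offset": [0, 0, 0], "rot": [0, 0, -9.6], "gripper": 0.7}
  ]
}}

```text
time: 17.25
position: [0.5322, 0.3344, 0.3511]
tool_rot: [1.028, 2.967, -0.011]
ft_force: [0.4, 0.7, 0.1]
grip_width: 0.697
```

Call:
{"name": "carry_out", "arguments": {
  "rows": [
    {"offset": [0, 0, 0], "rot": [0, 0, -9.6], "gripper": 0.7},
    {"offset": [0, 0, 0], "rot": [0, 0, -9.6], "gripper": 0.7},
    {"offset": [0, 0, 0], "rot": [0, 0, -9.6], "gripper": 0.7},
    {"offset": [0, 0, 0], "rot": [0, 0, -9.6], "gripper": 0.7}
  ]
}}

```text
time: 17.75
position: [0.5323, 0.3345, 0.3511]
tool_rot: [0.005, -3.14, 0.011]
ft_force: [0.4, -0.4, -0.2]
grip_width: 0.703
```

```bash
python3 -c "
from h import *
rel((.5105,.1512,.20),down(90))
snap('top','t8.png');snap('wrist','w8.png')
"
```

```text
pos [0.5323 0.3345 0.3511] q [ 0.21  0.49 -1.21  1.27  0.46  1.68  0.66] F [ 0.4 -0.4 -0.2] g 0.703 t 17.75
tool y ang 90.17
rot deg tool [-0.41 -0.07  0.17]
offset after rot [ 0.0218 -0.1833  0.1511]  before rot [ 0.0221 -0.1821  0.1524]
```

View pics/t8.png

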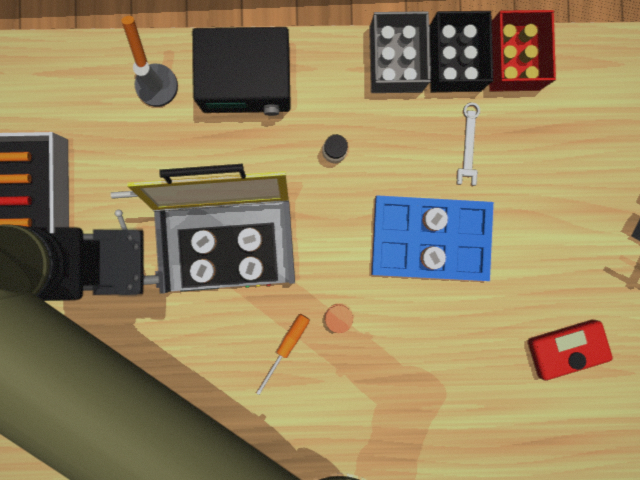

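View pics/w8.png

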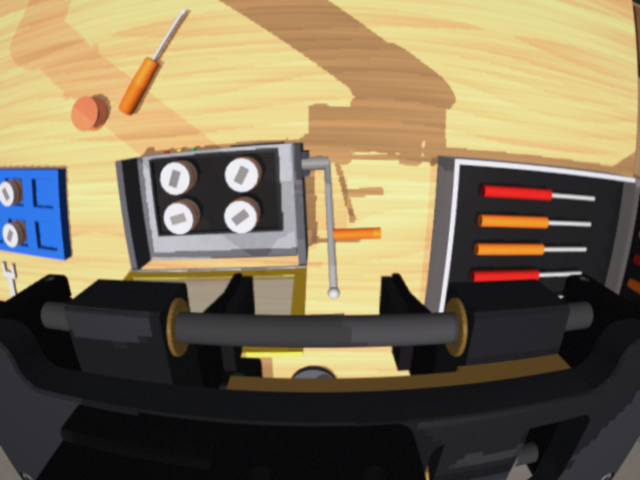

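```bash
cat >> h.py <<'E'
def discs(d,roi,z,fish=False,amin=60,vmin=165,smax=35):
    H=cv2.cvtColor(d['img'],cv2.COLOR_RGB2HSV); m=cv2.inRange(H,(0,0,vmin),(180,smax,255))
    k=np.zeros_like(m);x0,y0,x1,y1=roi;k[y0:y1,x0:x1]=m[y0:y1,x0:x1]
    m=cv2.morphologyEx(k,cv2.MORPH_CLOSE,np.ones((3,3)))
    out=[]
    for c in cv2.findContours(m,cv2.RETR_EXTERNAL,cv2.CHAIN_APPROX_NONE)[0]:
        if cv2.contourArea(c)<amin: continue
        (x,y),(a,b),_=cv2.fitEllipse(cv2.convexHull(c)) if len(c)>5 else ((0,0),(0,0),0)
        P=atz(d,x,y,z,fish); out.append((round(x,1),round(y,1),round(a,1),round(b,1),np.round(P,4).tolist()))
    return out
E
python3 -c "
from h import *
d=cams.get_image('top')
for o in discs(d,(150,195,300,300),.062): print(o)
for o in discs(d,(370,190,500,290),.044): print(o)
w=cams.get_image('wrist')
for o in discs(w,(140,140,290,240),.062,True,200): print(o)
"
```

```text
(201.1, 270.5, 21.9, 22.2, [0.5073, 0.2397, 0.062])
(250.1, 268.1, 21.9, 22.1, [0.5098, 0.1519, 0.062])
(202.4, 241.3, 21.8, 22.0, [0.5596, 0.2366, 0.062])
(248.9, 239.0, 21.9, 22.0, [0.5622, 0.1532, 0.062])
(262.0, 247.7, 52.7, 85.5, [0.546, 0.1299, 0.062])
(434.1, 257.5, 20.9, 21.5, [0.5217, -0.1852, 0.044])
(436.1, 218.5, 21.0, 21.6, [0.5935, -0.1908, 0.044])
(234.7, 194.5, 106.8, 223.6, [0.5282, 0.2316, 0.062])
```

Call:
{"name": "carry_out", "arguments": {
  "rows": [
    {"offset": [0.007, -0.061, 0.01], "rot": [0, 0, 0], "gripper": 0.65},
    {"offset": [0.008, -0.061, 0.02], "rot": [0, 0, 0], "gripper": 0.65},
    {"offset": [0.007, -0.06, 0.03], "rot": [0, 0, 0], "gripper": 0.65},
    {"offset": [0, 0, 0.045], "rot": [0, 0, 0], "gripper": 0.65},
    {"offset": [0, 0, 0.045], "rot": [0, 0, 0], "gripper": 0.65},
    {"offset": [0, 0, 0.0], "rot": [0, 0, 0], "gripper": 0.65}
  ]
}}

```text
time: 18.7
position: [0.5087, 0.1576, 0.2034]
tool_rot: [-0.007, -3.136, 0.011]
ft_force: [0.3, -0.7, 0.4]
grip_width: 0.653
```

```bash
python3 -c "
from h import *
rel((.5102,.152,.052),down(90))
d=snap('wrist','w9.png')
for o in discs(d,(0,0,640,300),.062,True,200): print(o)
"
```

```text
pos [0.5087 0.1576 0.2034] q [ 0.75  0.31 -1.28  1.74  0.31  1.33  0.97] F [ 0.3 -0.7  0.4] g 0.653 t 18.7
tool y ang 89.76
rot deg tool [-0.42 -0.32 -0.24]
offset after rot [-0.0015 -0.0056  0.1514]  before rot [-0.0024 -0.0045  0.1514]
(314.2, 285.8, 43.4, 47.6, [0.5601, 0.1535, 0.062])
(415.6, 281.1, 34.1, 53.2, [0.5569, 0.2427, 0.062])
(632.8, 258.2, 7.7, 85.7, [0.542, 0.5111, 0.062])
(18.3, 236.6, 21.2, 34.5, [0.5153, -0.1648, 0.062])
(461.4, 243.4, 19.0, 93.9, [0.5225, 0.2823, 0.062])
(312.3, 228.2, 47.4, 49.3, [0.5089, 0.1523, 0.062])
(528.9, 262.8, 42.4, 140.1, [0.5422, 0.3569, 0.062])
(416.4, 224.7, 45.9, 48.3, [0.5058, 0.2395, 0.062])
(260.2, 238.0, 25.6, 127.7, [0.5171, 0.1087, 0.062])
```

View pics/w9.png

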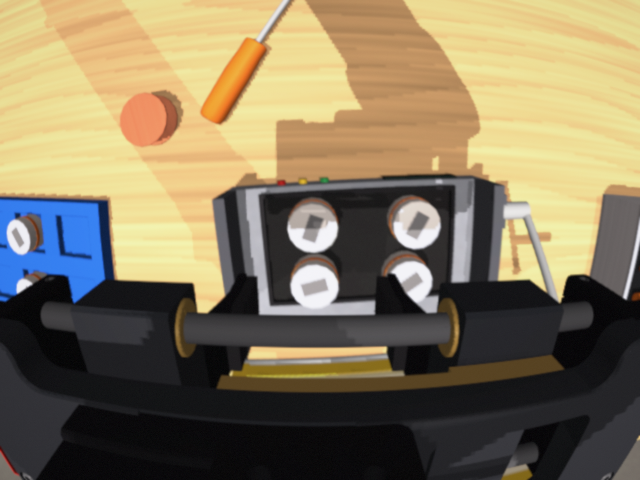

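Call:
{"name": "carry_out", "arguments": {
  "rows": [
    {"offset": [-0.001, -0.005, 0.04], "rot": [-0.4, -0.3, 0], "gripper": 0.65},
    {"offset": [0, 0, 0.045], "rot": [0, 0, 0], "gripper": 0.65},
    {"offset": [0, 0, 0.04], "rot": [0, 0, 0], "gripper": 0.65},
    {"offset": [0, 0, 0.026], "rot": [0, 0, 0], "gripper": 0.65},
    {"offset": [0, 0, 0], "rot": [0, 0, 0], "gripper": 0.3},
    {"offset": [0, 0, 0], "rot": [0, 0, 0], "gripper": 0.3},
    {"offset": [0, 0, 0], "rot": [0, 0, 0], "gripper": 0.3},
    {"offset": [0, 0, 0], "rot": [0, 0, 0], "gripper": 0.3}
  ]
}}

```text
time: 19.75
position: [0.5142, 0.1551, 0.0572]
tool_rot: [0.003, 3.132, 0.004]
ft_force: [-0.4, -0.7, 6.7]
grip_width: 0.474
```

```bash
python3 -c "
from h import *
rel((.509,.152,.052),down(90))
d=snap('wrist','w10.png');snap('scene','s10.png')
rel((.509,.152,.052),down(90))
"
```

```text
pos [0.5142 0.1551 0.0572] q [ 0.61  0.47 -1.13  1.9   0.49  1.07  0.85] F [-0.4 -0.7  6.7] g 0.474 t 19.75
tool y ang 89.89
rot deg tool [ 0.15  0.53 -0.11]
offset after rot [ 0.0052 -0.0031  0.0052]  before rot [ 0.0052 -0.0032  0.0052]
pos [0.5142 0.1551 0.0572] q [ 0.61  0.47 -1.13  1.9   0.49  1.07  0.85] F [-0.4  0.8  7. ] g 0.471 t 19.85
tool y ang 89.89
rot deg tool [ 0.15  0.53 -0.11]
offset after rot [ 0.0052 -0.0031  0.0052]  before rot [ 0.0052 -0.0031  0.0052]
```

View pics/w10.png

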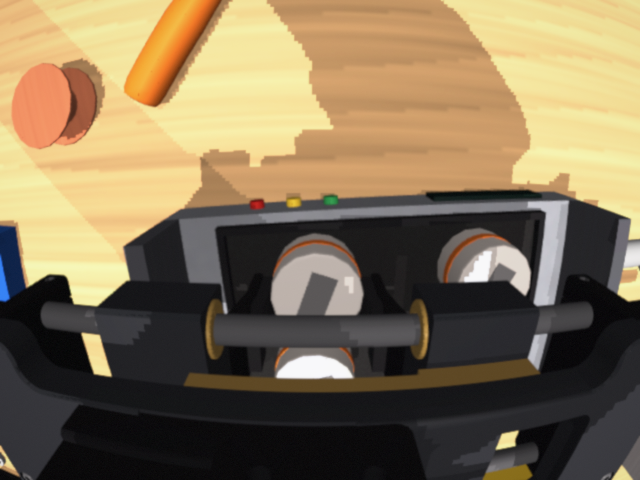

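View pics/s10.png

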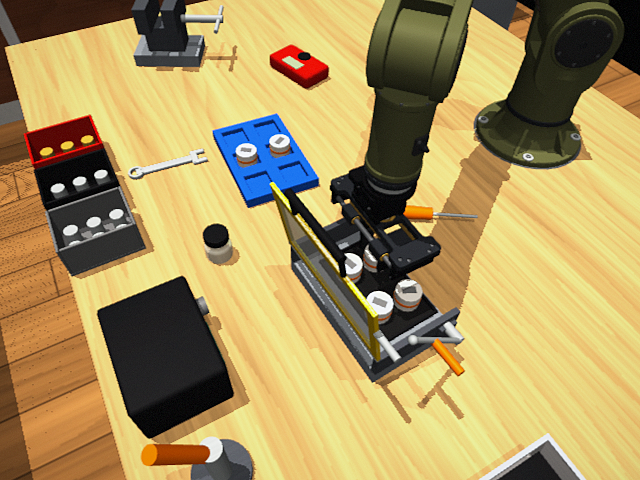

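Call:
{"name": "carry_out", "arguments": {
  "rows": [
    {"offset": [0, 0, 0], "rot": [0, 0, 0], "gripper": 0.6},
    {"offset": [0, 0, 0], "rot": [0, 0, 0], "gripper": 0.6},
    {"offset": [0.005, 0, 0.005], "rot": [0, 0.4, 0], "gripper": 0.6},
    {"offset": [0, 0, 0], "rot": [0, 0, 0], "gripper": 0.6}
  ]
}}

```text
time: 20.35
position: [0.5065, 0.1541, 0.0493]
tool_rot: [-0.002, -3.139, -0.002]
ft_force: [0.2, 0.4, 0.1]
grip_width: 0.6
```

```bash
python3 -c "
from h import *
rel((.509,.152,.052),down(90))
"
```

```text
pos [0.5065 0.1541 0.0493] q [ 0.6   0.48 -1.12  1.92  0.49  1.06  0.84] F [0.2 0.4 0.1] g 0.6 t 20.35
tool y ang 89.92
rot deg tool [ 0.07 -0.18 -0.08]
offset after rot [-0.0025 -0.0021 -0.0027]  before rot [-0.0025 -0.0021 -0.0027]
```

Call:
{"name": "carry_out", "arguments": {
  "rows": [
    {"offset": [-0.0025, -0.002, -0.0025], "rot": [0, 0, 0], "gripper": 0.6},
    {"offset": [0, 0, 0], "rot": [0, 0, 0], "gripper": 0.3},
    {"offset": [0, 0, 0], "rot": [0, 0, 0], "gripper": 0.3},
    {"offset": [0, 0, 0], "rot": [0, 0, 0], "gripper": 0.3},
    {"offset": [0, 0, 0], "rot": [0, 0, 0], "gripper": 0.3}
  ],
  "grip_force": 25
}}

```text
time: 20.98
position: [0.5103, 0.1526, 0.0528]
tool_rot: [-0.002, -3.141, -0.003]
ft_force: [-0.0, 0.3, 0.4]
grip_width: 0.473
```

Call:
{"name": "carry_out", "arguments": {
  "rows": [
    {"offset": [0, 0, -0.02], "rot": [0, 0, 0], "gripper": 0.3},
    {"offset": [0, 0, -0.04], "rot": [0, 0, 0], "gripper": 0.3},
    {"offset": [0, 0, -0.04], "rot": [0, 0, 0], "gripper": 0.3},
    {"offset": [-0.0028, -0.0445, 0], "rot": [0, 0, 0], "gripper": 0.3},
    {"offset": [-0.0028, -0.0445, 0], "rot": [0, 0, 0], "gripper": 0.3},
    {"offset": [-0.0028, -0.0445, 0], "rot": [0, 0, 0], "gripper": 0.3},
    {"offset": [-0.0028, -0.0445, 0], "rot": [0, 0, 0], "gripper": 0.3},
    {"offset": [-0.0028, -0.0445, 0], "rot": [0, 0, 0], "gripper": 0.3},
    {"offset": [-0.0028, -0.0445, 0], "rot": [0, 0, 0], "gripper": 0.3},
    {"offset": [0, 0, 0], "rot": [0, 0, 0], "gripper": 0.3}
  ]
}}

```text
time: 22.22
position: [0.5262, -0.1198, 0.1526]
tool_rot: [-0.014, -3.14, -0.001]
ft_force: [0.5, -0.4, -1.2]
grip_width: 0.475
```

```bash
python3 -c "
from h import *
rel((.5269,-.1141,.034),down(86))
d=snap('wrist','w11.png');snap('top','t11.png')
"
```

```text
pos [ 0.5262 -0.1198  0.1526] q [ 1.2   0.36 -1.21  1.79  0.36  1.24  1.46] F [ 0.5 -0.4 -1.2] g 0.475 t 22.225
tool y ang 89.48
rot deg tool [ 0.02 -0.11  3.48]
offset after rot [-0.0003  0.0058  0.1186]  before rot [-0.0009  0.0057  0.1186]
```

View pics/w11.png

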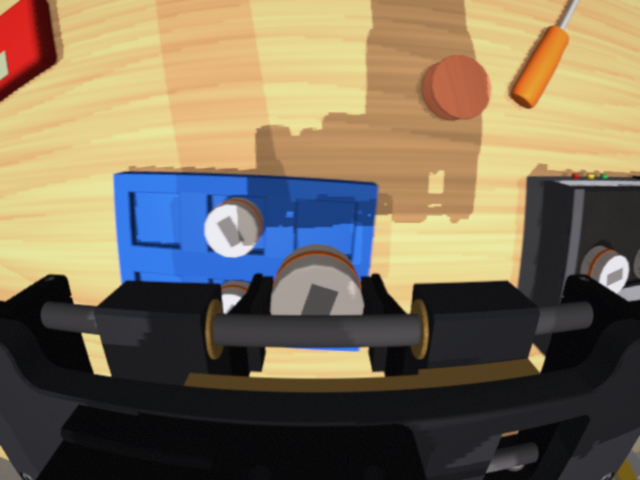

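```bash
python3 -c "
from h import *
from fit2 import tw
w=cams.get_image('wrist')
P=(.5574,-.1885,-.0738)
b=cv2.imread('pics/w11.png');cv2.imwrite('pics/w11z.png',cv2.resize(b[160:280,100:400],None,fx=2.6,fy=2.6))
print('pred',np.round(tw(P,[(-.075,.111,.022),(-.075,-.111,.022),(-.0595,.0485,.022),(-.0595,.0955,.022)]),4))
for u,v in((378,184),(115,173),(296,201),(357,205)):print(np.round(atz(w,u,v,.022,True),4))
"
```

```text
pred [[ 0.4908 -0.0723  0.022 ]
 [ 0.4744 -0.2937  0.022 ]
 [ 0.5016 -0.1357  0.022 ]
 [ 0.5051 -0.0889  0.022 ]]
[ 0.4888 -0.066   0.022 ]
[ 0.4753 -0.2848  0.022 ]
[ 0.5026 -0.1298  0.022 ]
[ 0.5057 -0.0821  0.022 ]
```

View pics/w11z.png

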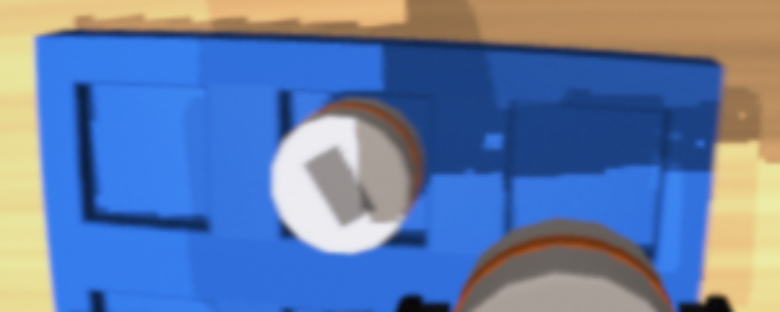

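```bash
python3 -c "
from h import *
p,R,s=st();print(p,s['qd'])
w=snap('wrist','w12.png')
for u,v in((378,184),(115,173),(296,201),(357,205)):print(np.round(atz(w,u,v,.022,True),4))
print(discs(w,(190,190,270,270),.044,True,200))
b=cv2.imread('pics/w12.png');cv2.imwrite('pics/w12z.png',cv2.resize(b[160:280,100:400],None,fx=2.6,fy=2.6))
p,R,s=st();print(p)
"
```

```text
[ 0.52652922 -0.11318836  0.15253658] [-0.00535726  0.00321163  0.00369907  0.00228473  0.0050542  -0.00099776
  0.00012619]
[ 0.4888 -0.066   0.022 ]
[ 0.4754 -0.2848  0.022 ]
[ 0.5026 -0.1298  0.022 ]
[ 0.5057 -0.0821  0.022 ]
[(220.2, 228.9, 49.2, 54.1, [0.5192, -0.1857, 0.044])]
[ 0.5265353  -0.11329877  0.15244736]
```

View pics/w12z.png

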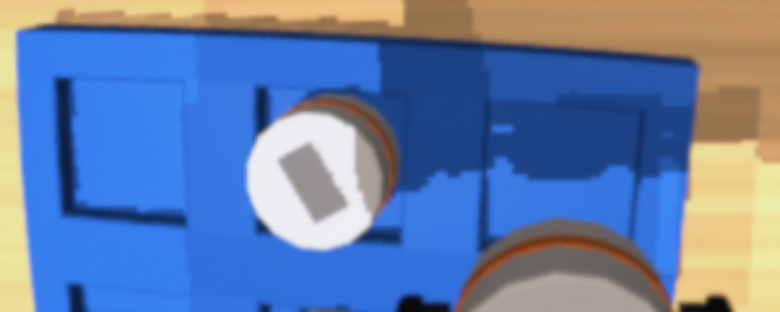

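```bash
python3 -c "
from h import *
w=cams.get_image('wrist')
for u,v in((368.1,184.2),(106.9,171.7),(287.3,198),(346.9,202.3)):print(np.round(atz(w,u,v,.022,True),4))
rel((.5269,-.1141,.034),down(86))
"
```

```text
[ 0.4891 -0.0739  0.022 ]
[ 0.4738 -0.2932  0.022 ]
[ 0.5002 -0.1366  0.022 ]
[ 0.5035 -0.0902  0.022 ]
pos [ 0.5265 -0.1135  0.1523] q [ 1.2   0.36 -1.21  1.8   0.36  1.23  1.46] F [ 0.5 -0.4 -1.3] g 0.474 t 22.575
tool y ang 90.05
rot deg tool [ 0.08 -0.08  4.05]
offset after rot [-0.0004 -0.0005  0.1183]  before rot [-0.0006 -0.0007  0.1183]
```

Call:
{"name": "carry_out", "arguments": {
  "rows": [
    {"offset": [0.0003, -0.001, 0.03], "rot": [0, 0, 0], "gripper": 0.3},
    {"offset": [0, 0, 0.03], "rot": [0, 0, 0], "gripper": 0.3},
    {"offset": [0, 0, 0.025], "rot": [0, 0, 0], "gripper": 0.3},
    {"offset": [0, 0, 0.015], "rot": [0, 0, 0], "gripper": 0.3},
    {"offset": [0, 0, 0], "rot": [0, 0, 0], "gripper": 0.3},
    {"offset": [0, 0, 0], "rot": [0, 0, 0], "gripper": 0.3}
  ]
}}

```text
time: 23.32
position: [0.5269, -0.1155, 0.053]
tool_rot: [0.002, 3.142, 0.002]
ft_force: [0.2, 0.1, -0.1]
grip_width: 0.474
```

```bash
python3 -c "
from h import *
rel((.5262,-.1147,.034))
"
```

```text
pos [ 0.5269 -0.1155  0.053 ] q [ 1.09  0.48 -1.1   1.89  0.49  1.07  1.36] F [ 0.2  0.1 -0.1] g 0.474 t 23.325
tool y ang 89.94
offset after rot [0.0007 0.0008 0.019 ]  before rot [0.0007 0.0008 0.019 ]
```

Call:
{"name": "carry_out", "arguments": {
  "rows": [
    {"offset": [0.0005, 0.0005, 0.006], "rot": [0, 0, 0], "gripper": 0.3},
    {"offset": [0, 0, 0.006], "rot": [0, 0, 0], "gripper": 0.3},
    {"offset": [0, 0, 0.006], "rot": [0, 0, 0], "gripper": 0.3},
    {"offset": [0, 0, 0], "rot": [0, 0, 0], "gripper": 0.3}
  ]
}}

```text
time: 23.82
position: [0.5256, -0.1153, 0.0344]
tool_rot: [-0.002, -3.14, -0.002]
ft_force: [-1.9, -0.8, 3.9]
grip_width: 0.477
```

Call:
{"name": "carry_out", "arguments": {
  "rows": [
    {"offset": [0, 0, -0.0005], "rot": [0, 0, 0], "gripper": 0.62},
    {"offset": [0, 0, 0], "rot": [0, 0, 0], "gripper": 0.62},
    {"offset": [0, 0, 0], "rot": [0, 0, 0], "gripper": 0.62},
    {"offset": [0, 0, -0.03], "rot": [0, 0, 0], "gripper": 0.62},
    {"offset": [0, 0, -0.04], "rot": [0, 0, 0], "gripper": 0.62},
    {"offset": [0, 0, -0.05], "rot": [0, 0, 0], "gripper": 0.62},
    {"offset": [-0.006, 0.0445, 0], "rot": [0, 0, 0], "gripper": 0.62},
    {"offset": [-0.006, 0.0445, 0], "rot": [0, 0, 0], "gripper": 0.62},
    {"offset": [-0.006, 0.0445, 0], "rot": [0, 0, 0], "gripper": 0.62},
    {"offset": [0, 0, 0], "rot": [0, 0, 0], "gripper": 0.62}
  ]
}}

```text
time: 25.08
position: [0.5436, 0.0232, 0.1552]
tool_rot: [0.01, -3.141, -0.005]
ft_force: [0.9, -0.4, 0.6]
grip_width: 0.622
```

```bash
cat > look.py <<'E'
from h import *
import sys
d=snap('top',sys.argv[1]+'_t.png');snap('scene',sys.argv[1]+'_s.png');
p,R,s=st();print(p)
for o in discs(d,(172,210,285,295),.062,vmin=150): print(o)
for o in discs(d,(370,190,500,290),.044,vmin=150): print(o)
E
python3 look.py a; python3 -c "
from h import *
rel((.5615,.153,.052),down(90))"
```

```text
[0.54378867 0.01827308 0.1546041 ]
(201.2, 270.5, 22.2, 22.6, [0.5072, 0.2395, 0.062])
(202.5, 241.3, 22.3, 22.4, [0.5597, 0.2365, 0.062])
(248.8, 239.0, 22.1, 22.4, [0.5622, 0.1533, 0.062])
(210.7, 249.7, 79.7, 189.5, [0.5442, 0.2219, 0.062])
(434.0, 257.6, 21.2, 21.7, [0.5216, -0.1849, 0.044])
(399.1, 255.2, 14.6, 21.0, [0.5272, -0.1206, 0.044])
(436.1, 218.4, 21.5, 21.9, [0.5937, -0.1907, 0.044])
pos [0.5438 0.0183 0.1546] q [ 0.94  0.38 -1.21  1.78  0.37  1.24  1.2 ] F [ 0.1 -0.3  0.5] g 0.618 t 25.175
tool y ang 89.99
rot deg tool [ 0.06 -0.1  -0.01]
offset after rot [-0.0177  0.1347  0.1026]  before rot [-0.0179  0.1346  0.1027]
```

View pics/a_s.png

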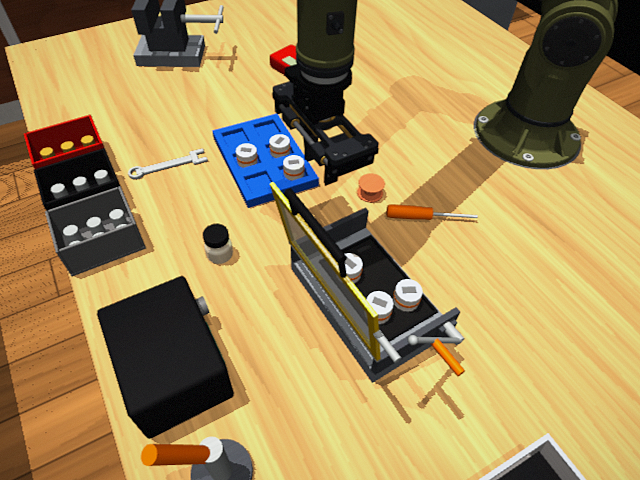

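Call:
{"name": "carry_out", "arguments": {
  "rows": [
    {"offset": [-0.006, 0.045, 0], "rot": [0, 0, 0], "gripper": 0.62},
    {"offset": [-0.006, 0.045, 0], "rot": [0, 0, 0], "gripper": 0.62},
    {"offset": [-0.006, 0.0447, 0], "rot": [0, 0, 0], "gripper": 0.62},
    {"offset": [0, 0, 0.02], "rot": [0, 0, 0], "gripper": 0.62},
    {"offset": [0, 0, 0.03], "rot": [0, 0, 0], "gripper": 0.62},
    {"offset": [0, 0, 0.03], "rot": [0, 0, 0], "gripper": 0.62},
    {"offset": [0, 0, 0.0], "rot": [0, 0, 0], "gripper": 0.62},
    {"offset": [0, 0, 0.0], "rot": [0, 0, 0], "gripper": 0.62}
  ]
}}

```text
time: 26.18
position: [0.5627, 0.1518, 0.0756]
tool_rot: [-0.005, -3.141, -0.003]
ft_force: [0.1, 0.6, 0.3]
grip_width: 0.617
```

```bash
python3 -c "
from h import *
rel((.5615,.153,.052),down(90))"
```

```text
pos [0.5627 0.1518 0.0756] q [ 0.55  0.55 -1.09  1.77  0.53  1.15  0.87] F [0.1 0.6 0.3] g 0.617 t 26.175
tool y ang 89.8
rot deg tool [ 0.09 -0.05 -0.2 ]
offset after rot [0.0012 0.0012 0.0236]  before rot [0.0012 0.0012 0.0236]
```

Call:
{"name": "carry_out", "arguments": {
  "rows": [
    {"offset": [0.001, 0.001, 0.0115], "rot": [0, 0, 0], "gripper": 0.62},
    {"offset": [0, 0, 0.012], "rot": [0, 0, 0], "gripper": 0.62},
    {"offset": [0, 0, 0], "rot": [0, 0, 0], "gripper": 0.62},
    {"offset": [0, 0, 0], "rot": [0, 0, 0], "gripper": 0.3},
    {"offset": [0, 0, 0], "rot": [0, 0, 0], "gripper": 0.3},
    {"offset": [0, 0, 0], "rot": [0, 0, 0], "gripper": 0.3},
    {"offset": [0, 0, 0], "rot": [0, 0, 0], "gripper": 0.3}
  ]
}}

```text
time: 27.05
position: [0.5612, 0.1541, 0.0518]
tool_rot: [-0.002, -3.141, -0.003]
ft_force: [-0.1, -0.3, 0.6]
grip_width: 0.474
```

Call:
{"name": "carry_out", "arguments": {
  "rows": [
    {"offset": [0, 0, -0.02], "rot": [0, 0, 0], "gripper": 0.3},
    {"offset": [0, 0, -0.04], "rot": [0, 0, 0], "gripper": 0.3},
    {"offset": [0, 0, -0.04], "rot": [0, 0, 0], "gripper": 0.3},
    {"offset": [0, -0.045, 0], "rot": [0, 0, 0], "gripper": 0.3},
    {"offset": [0, -0.046, 0], "rot": [0, 0, 0], "gripper": 0.3},
    {"offset": [0, -0.046, 0], "rot": [0, 0, 0], "gripper": 0.3},
    {"offset": [-0.0122, -0.046, 0], "rot": [0, 0, 0], "gripper": 0.3},
    {"offset": [-0.0122, -0.046, 0], "rot": [0, 0, 0], "gripper": 0.3},
    {"offset": [-0.0122, -0.045, 0], "rot": [0, 0, 0], "gripper": 0.3}
  ]
}}

```text
time: 28.18
position: [0.5977, -0.122, 0.1525]
tool_rot: [-0.003, -3.141, -0.002]
ft_force: [0.2, 0.4, 0.6]
grip_width: 0.476
```

Call:
{"name": "carry_out", "arguments": {
  "rows": [
    {"offset": [0, 0, 0.03], "rot": [0, 0, 0], "gripper": 0.3},
    {"offset": [0, 0, 0.03], "rot": [0, 0, 0], "gripper": 0.3},
    {"offset": [0, 0, 0.03], "rot": [0, 0, 0], "gripper": 0.3},
    {"offset": [0, 0, 0.01], "rot": [0, 0, 0], "gripper": 0.3},
    {"offset": [0, 0, 0], "rot": [0, 0, 0], "gripper": 0.3},
    {"offset": [0, 0, 0], "rot": [0, 0, 0], "gripper": 0.3}
  ]
}}

```text
time: 28.92
position: [0.5982, -0.1201, 0.0526]
tool_rot: [0.002, 3.141, 0.002]
ft_force: [0.6, -0.1, -0.6]
grip_width: 0.478
```

```bash
python3 -c "
from h import *
rel((.598,-.120,.034),down(90))"
```

```text
pos [ 0.5982 -0.1201  0.0526] q [ 0.94  0.62 -1.03  1.72  0.57  1.14  1.32] F [ 0.6 -0.1 -0.6] g 0.478 t 28.925
tool y ang 89.91
rot deg tool [ 0.07  0.05 -0.09]
offset after rot [0.0002 0.0001 0.0186]  before rot [0.0002 0.0001 0.0186]
```

Call:
{"name": "carry_out", "arguments": {
  "rows": [
    {"offset": [0, 0, 0.006], "rot": [0, 0, 0], "gripper": 0.3},
    {"offset": [0, 0, 0.006], "rot": [0, 0, 0], "gripper": 0.3},
    {"offset": [0, 0, 0.006], "rot": [0, 0, 0], "gripper": 0.3},
    {"offset": [0, 0, 0], "rot": [0, 0, 0], "gripper": 0.3}
  ]
}}

```text
time: 29.42
position: [0.5971, -0.1201, 0.0335]
tool_rot: [-0.002, -3.14, -0.002]
ft_force: [-2.6, 0.1, 6.7]
grip_width: 0.476
```

Call:
{"name": "carry_out", "arguments": {
  "rows": [
    {"offset": [0, 0, -0.001], "rot": [0, 0, 0], "gripper": 0.62},
    {"offset": [0, 0, 0], "rot": [0, 0, 0], "gripper": 0.62},
    {"offset": [0, 0, 0], "rot": [0, 0, 0], "gripper": 0.62},
    {"offset": [0, 0, -0.03], "rot": [0, 0, 0], "gripper": 0.62},
    {"offset": [0, 0, -0.04], "rot": [0, 0, 0], "gripper": 0.62},
    {"offset": [0, 0, -0.05], "rot": [0, 0, 0], "gripper": 0.62},
    {"offset": [0.028, 0.05, 0], "rot": [0, 0, 0], "gripper": 0.62},
    {"offset": [0.028, 0.05, 0], "rot": [0, 0, 0], "gripper": 0.62},
    {"offset": [0.028, 0.05, 0], "rot": [0, 0, 0], "gripper": 0.62},
    {"offset": [0, 0, 0], "rot": [0, 0, 0], "gripper": 0.62}
  ]
}}

```text
time: 30.68
position: [0.5113, 0.0346, 0.1545]
tool_rot: [0.011, -3.14, -0.0]
ft_force: [0.7, -0.7, 0.1]
grip_width: 0.622
```

```bash
python3 look.py b; python3 -c "
from h import *
rel((.5070,.2393,.052),down(90))"
```

```text
[0.51356956 0.02961999 0.15442584]
(201.2, 270.5, 22.2, 22.6, [0.5072, 0.2395, 0.062])
(202.5, 241.3, 22.3, 22.4, [0.5597, 0.2365, 0.062])
(211.1, 248.3, 84.0, 150.5, [0.5467, 0.2213, 0.062])
(434.1, 257.5, 21.2, 21.7, [0.5218, -0.1851, 0.044])
(396.2, 256.3, 21.4, 22.1, [0.5255, -0.1151, 0.044])
(436.1, 218.4, 21.4, 21.8, [0.5937, -0.1908, 0.044])
(397.8, 216.7, 21.3, 21.8, [0.5982, -0.1198, 0.044])
pos [0.5136 0.0296 0.1544] q [ 1.02  0.3  -1.27  1.85  0.31  1.22  1.22] F [ 0.  -0.5 -0.3] g 0.621 t 30.775
tool y ang 89.97
rot deg tool [-0.   -0.05 -0.03]
offset after rot [0.0066 0.2097 0.1024]  before rot [0.0066 0.2097 0.1024]
```

View pics/b_s.png

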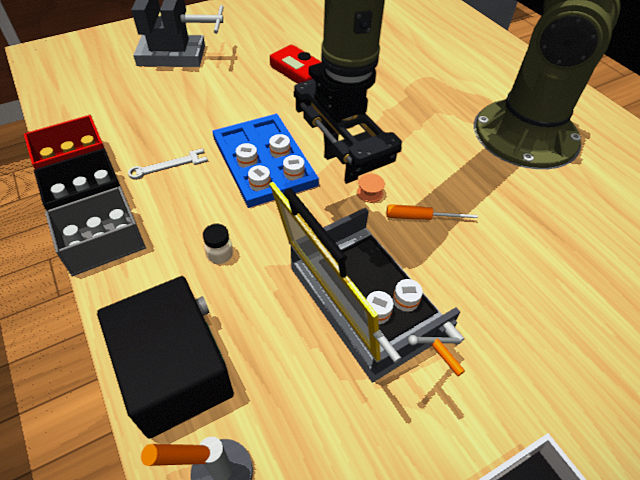

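Call:
{"name": "carry_out", "arguments": {
  "rows": [
    {"offset": [0.0016, 0.0525, 0], "rot": [0, 0, 0], "gripper": 0.62},
    {"offset": [0.0016, 0.0525, 0], "rot": [0, 0, 0], "gripper": 0.62},
    {"offset": [0.0016, 0.0525, 0], "rot": [0, 0, 0], "gripper": 0.62},
    {"offset": [0.0016, 0.0515, 0], "rot": [0, 0, 0], "gripper": 0.62},
    {"offset": [0, 0, 0], "rot": [0, 0, 0], "gripper": 0.62},
    {"offset": [0, 0, 0], "rot": [0, 0, 0], "gripper": 0.62},
    {"offset": [0, 0, 0], "rot": [0, 0, 0], "gripper": 0.62}
  ]
}}

```text
time: 31.65
position: [0.5086, 0.2364, 0.1542]
tool_rot: [-0.009, -3.14, -0.001]
ft_force: [0.3, 0.0, 0.0]
grip_width: 0.621
```

```bash
python3 -c "
from h import *
rel((.507,.239,.052),down(90))
w=snap('wrist','w13.png')
for o in discs(w,(200,150,430,300),.062,True,200): print(o)
rel((.507,.239,.052),down(90))"
```

```text
pos [0.5086 0.2364 0.1542] q [ 0.5   0.42 -1.19  1.74  0.41  1.26  0.77] F [0.3 0.  0. ] g 0.621 t 31.65
tool y ang 89.69
rot deg tool [ 0.05 -0.11 -0.31]
offset after rot [0.0016 0.0026 0.1022]  before rot [0.0014 0.0025 0.1022]
(318.1, 305.6, 45.9, 54.4, [0.5554, 0.2367, 0.062])
(390.9, 257.5, 26.8, 70.7, [0.5183, 0.2886, 0.062])
(322.1, 240.1, 56.3, 57.8, [0.5051, 0.2396, 0.062])
pos [0.5085 0.2365 0.1543] q [ 0.5   0.42 -1.19  1.74  0.41  1.26  0.77] F [ 0.3  0.3 -0.9] g 0.613 t 31.7
tool y ang 89.69
rot deg tool [ 0.05 -0.1  -0.31]
offset after rot [0.0015 0.0025 0.1023]  before rot [0.0013 0.0024 0.1023]
```

View pics/w13.png

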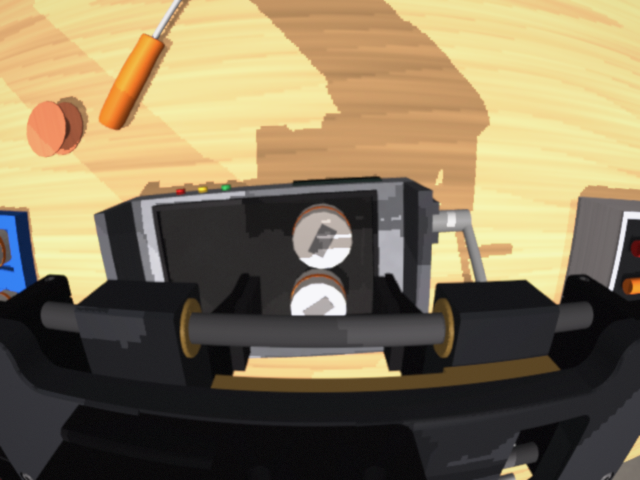

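Modules at image (322,240) and (318,306), unchanged. Descend on the front one.

Call:
{"name": "carry_out", "arguments": {
  "rows": [
    {"offset": [0.002, 0.0015, 0.03], "rot": [0, 0, 0], "gripper": 0.62},
    {"offset": [0, 0, 0.03], "rot": [0, 0, 0], "gripper": 0.62},
    {"offset": [0, 0, 0.03], "rot": [0, 0, 0], "gripper": 0.62},
    {"offset": [0, 0, 0.012], "rot": [0, 0, 0], "gripper": 0.62},
    {"offset": [0, 0, 0], "rot": [0, 0, 0], "gripper": 0.62},
    {"offset": [0, 0, 0], "rot": [0, 0, 0], "gripper": 0.62}
  ]
}}

```text
time: 32.45
position: [0.5062, 0.2407, 0.0539]
tool_rot: [0.003, 3.141, 0.004]
ft_force: [-0.4, -0.3, -0.1]
grip_width: 0.619
```

```bash
python3 -c "
from h import *
rel((.5065,.239,.052),down(90))"
```

```text
pos [0.5062 0.2407 0.0539] q [ 0.4   0.53 -1.09  1.84  0.53  1.1   0.68] F [-0.4 -0.3 -0.1] g 0.619 t 32.45
tool y ang 89.87
rot deg tool [ 0.14  0.01 -0.13]
offset after rot [-0.0003 -0.0017  0.0019]  before rot [-0.0003 -0.0017  0.0019]
```

Call:
{"name": "carry_out", "arguments": {
  "rows": [
    {"offset": [0, -0.001, 0.002], "rot": [0, 0, 0], "gripper": 0.62},
    {"offset": [0, 0, 0], "rot": [0, 0, 0], "gripper": 0.3},
    {"offset": [0, 0, 0], "rot": [0, 0, 0], "gripper": 0.3},
    {"offset": [0, 0, 0], "rot": [0, 0, 0], "gripper": 0.3},
    {"offset": [0, 0, 0], "rot": [0, 0, 0], "gripper": 0.3},
    {"offset": [0, 0, 0], "rot": [0, 0, 0], "gripper": 0.3},
    {"offset": [0, 0, -0.02], "rot": [0, 0, 0], "gripper": 0.3},
    {"offset": [0, 0, -0.04], "rot": [0, 0, 0], "gripper": 0.3},
    {"offset": [0, 0, -0.04], "rot": [0, 0, 0], "gripper": 0.3}
  ]
}}

```text
time: 33.58
position: [0.5051, 0.2396, 0.1526]
tool_rot: [-0.001, -3.14, -0.003]
ft_force: [0.9, -0.2, -1.4]
grip_width: 0.473
```

Call:
{"name": "carry_out", "arguments": {
  "rows": [
    {"offset": [0, -0.05, 0], "rot": [0, 0, 0], "gripper": 0.3},
    {"offset": [0, -0.05, 0], "rot": [0, 0, 0], "gripper": 0.3},
    {"offset": [0, -0.05, 0], "rot": [0, 0, 0], "gripper": 0.3},
    {"offset": [0, -0.05, 0], "rot": [0, 0, 0], "gripper": 0.3},
    {"offset": [0, -0.05, 0], "rot": [0, 0, 0], "gripper": 0.3},
    {"offset": [-0.002, -0.05, 0], "rot": [0, 0, 0], "gripper": 0.3},
    {"offset": [-0.002, -0.05, 0], "rot": [0, 0, 0], "gripper": 0.3},
    {"offset": [-0.002, -0.05, 0], "rot": [0, 0, 0], "gripper": 0.3},
    {"offset": [-0.002, -0.05, 0], "rot": [0, 0, 0], "gripper": 0.3},
    {"offset": [-0.002, -0.049, 0], "rot": [0, 0, 0], "gripper": 0.3}
  ]
}}

```text
time: 34.83
position: [0.5147, -0.2613, 0.1509]
tool_rot: [-0.002, -3.141, -0.002]
ft_force: [-0.5, 0.4, -0.7]
grip_width: 0.478
```

Call:
{"name": "carry_out", "arguments": {
  "rows": [
    {"offset": [0, 0, 0], "rot": [0, 0, 0], "gripper": 0.3},
    {"offset": [0, 0, 0], "rot": [0, 0, 0], "gripper": 0.3}
  ]
}}

```text
time: 35.08
position: [0.5149, -0.2588, 0.1504]
tool_rot: [-0.002, -3.141, -0.004]
ft_force: [-0.1, 1.0, -0.5]
grip_width: 0.479
```

```bash
python3 -c "
from h import *
rel((.5155,-.258,.052),down(90))
w=snap('wrist','w14.png')"
```

```text
pos [ 0.5149 -0.2588  0.1504] q [ 1.33  0.44 -1.13  1.71  0.42  1.26  1.68] F [-0.1  1.  -0.5] g 0.479 t 35.075
tool y ang 89.93
rot deg tool [ 0.15 -0.05 -0.07]
offset after rot [-0.0006  0.0008  0.0984]  before rot [-0.0007  0.0005  0.0984]
```

View pics/w14.png

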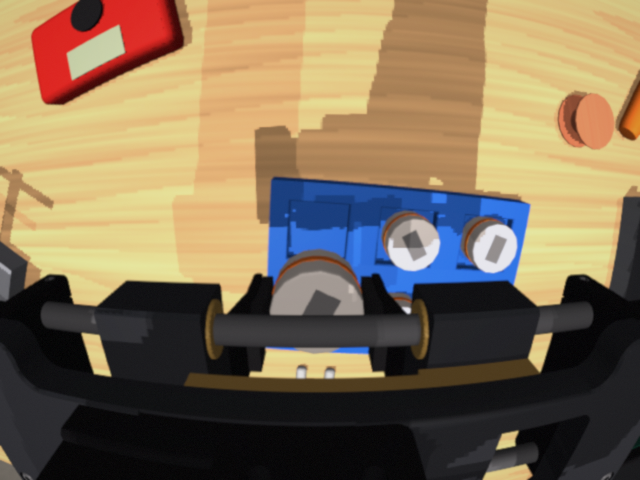

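```bash
python3 -c "
from h import *
from fit2 import tw
w=cams.get_image('wrist')
P=(.5574,-.1885,-.0738)
print(np.round(tw(P,[(-.075,-.111,.022),(-.075,.111,.022),(-.0595,-.0955,.022),(-.0595,-.0485,.022)]),4))
for u,v in((272,178),(530,204),(290,200),(350,206)):print(np.round(atz(w,u,v,.022,True),4))
rel((.5155,-.258,.052))"
```

```text
[[ 0.4744 -0.2937  0.022 ]
 [ 0.4908 -0.0723  0.022 ]
 [ 0.491  -0.2794  0.022 ]
 [ 0.4945 -0.2325  0.022 ]]
[ 0.4726 -0.2927  0.022 ]
[ 0.4897 -0.073   0.022 ]
[ 0.4899 -0.279   0.022 ]
[ 0.4946 -0.2326  0.022 ]
pos [ 0.5149 -0.2582  0.1502] q [ 1.33  0.44 -1.13  1.71  0.42  1.26  1.68] F [-0.6  0.1 -1.1] g 0.479 t 35.275
tool y ang 90.06
offset after rot [-0.0007  0.      0.0982]  before rot [-0.0007  0.      0.0982]
```

Agrees within 1 mm. Lower.

Call:
{"name": "carry_out", "arguments": {
  "rows": [
    {"offset": [-0.0007, 0, 0.03], "rot": [0, 0, 0], "gripper": 0.3},
    {"offset": [0, 0, 0.03], "rot": [0, 0, 0], "gripper": 0.3},
    {"offset": [0, 0, 0.03], "rot": [0, 0, 0], "gripper": 0.3},
    {"offset": [0, 0, 0.008], "rot": [0, 0, 0], "gripper": 0.3},
    {"offset": [0, 0, 0], "rot": [0, 0, 0], "gripper": 0.3},
    {"offset": [0, 0, 0], "rot": [0, 0, 0], "gripper": 0.3}
  ]
}}

```text
time: 36.02
position: [0.5163, -0.2596, 0.0532]
tool_rot: [0.002, 3.141, 0.001]
ft_force: [0.2, 0.6, -1.5]
grip_width: 0.476
```

Call:
{"name": "carry_out", "arguments": {
  "rows": [
    {"offset": [0, 0, 0.006], "rot": [0, 0, 0], "gripper": 0.3},
    {"offset": [0, 0, 0.006], "rot": [0, 0, 0], "gripper": 0.3},
    {"offset": [0, 0, 0.005], "rot": [0, 0, 0], "gripper": 0.3},
    {"offset": [0, 0, 0], "rot": [0, 0, 0], "gripper": 0.3}
  ]
}}

```text
time: 36.52
position: [0.5148, -0.2593, 0.0342]
tool_rot: [-0.002, -3.139, -0.004]
ft_force: [-0.9, 0.8, -0.3]
grip_width: 0.479
```

Call:
{"name": "carry_out", "arguments": {
  "rows": [
    {"offset": [0, 0, 0.0015], "rot": [0, 0, 0], "gripper": 0.3},
    {"offset": [0, 0, 0], "rot": [0, 0, 0], "gripper": 0.62},
    {"offset": [0, 0, 0], "rot": [0, 0, 0], "gripper": 0.62},
    {"offset": [0, 0, 0], "rot": [0, 0, 0], "gripper": 0.62},
    {"offset": [0, 0, -0.03], "rot": [0, 0, 0], "gripper": 0.62},
    {"offset": [0, 0, -0.04], "rot": [0, 0, 0], "gripper": 0.62},
    {"offset": [0, 0, -0.05], "rot": [0, 0, 0], "gripper": 0.62},
    {"offset": [0, 0.05, 0], "rot": [0, 0, 0], "gripper": 0.62},
    {"offset": [0, 0.06, 0], "rot": [0, 0, 0], "gripper": 0.62},
    {"offset": [0, 0.06, 0], "rot": [0, 0, 0], "gripper": 0.62}
  ]
}}

```text
time: 37.78
position: [0.5156, -0.0881, 0.1539]
tool_rot: [-0.004, -3.141, -0.002]
ft_force: [0.2, -0.5, 0.5]
grip_width: 0.62
```

Call:
{"name": "carry_out", "arguments": {
  "rows": [
    {"offset": [0, 0.06, 0], "rot": [0, 0, 0], "gripper": 0.62},
    {"offset": [0, 0.06, 0], "rot": [0, 0, 0], "gripper": 0.62},
    {"offset": [0, 0, 0], "rot": [0, 0, 0], "gripper": 0.62}
  ]
}}

```text
time: 38.15
position: [0.5151, 0.037, 0.1546]
tool_rot: [0.014, -3.141, -0.004]
ft_force: [-0.4, -0.5, -0.2]
grip_width: 0.614
```

```bash
python3 look.py c; python3 -c "
from h import *
rel((.5590,.2365,.052),down(90))"
```

```text
[0.51581859 0.03074875 0.153953  ]
(202.5, 241.3, 22.3, 22.4, [0.5597, 0.2365, 0.062])
(210.7, 248.6, 83.0, 155.6, [0.5462, 0.222, 0.062])
(473.9, 259.1, 21.2, 21.6, [0.5173, -0.2587, 0.044])
(434.1, 257.5, 21.5, 21.6, [0.5217, -0.1851, 0.044])
(396.2, 256.3, 21.4, 22.1, [0.5255, -0.1151, 0.044])
(436.2, 218.4, 21.4, 21.8, [0.5937, -0.1908, 0.044])
(397.8, 216.7, 21.3, 21.8, [0.5982, -0.1198, 0.044])
pos [0.5158 0.0307 0.154 ] q [ 1.    0.3  -1.26  1.85  0.31  1.22  1.22] F [ 0.9 -0.9 -0.2] g 0.619 t 38.25
tool y ang 90.04
rot deg tool [ 0.03 -0.06  0.04]
offset after rot [-0.0432  0.2058  0.102 ]  before rot [-0.0434  0.2057  0.102 ]
```

View pics/c_s.png

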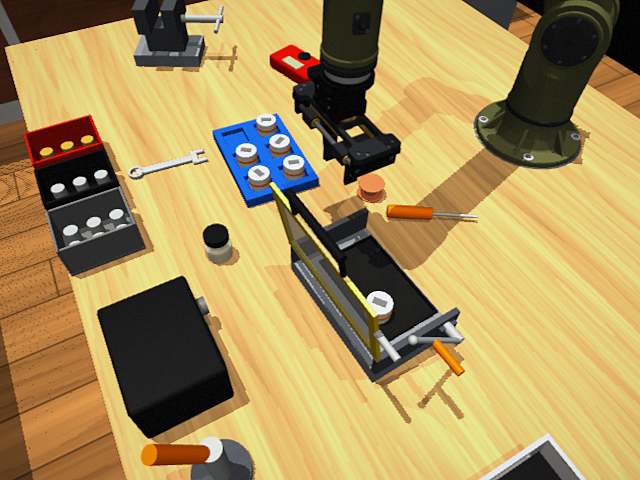

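Last one: module at (.559,.2365), unchanged.

Call:
{"name": "carry_out", "arguments": {
  "rows": [
    {"offset": [-0.011, 0.0515, 0], "rot": [0, 0, 0], "gripper": 0.62},
    {"offset": [-0.011, 0.0515, 0], "rot": [0, 0, 0], "gripper": 0.62},
    {"offset": [-0.011, 0.0515, 0], "rot": [0, 0, 0], "gripper": 0.62},
    {"offset": [-0.0102, 0.0505, 0], "rot": [0, 0, 0], "gripper": 0.62},
    {"offset": [0, 0, 0], "rot": [0, 0, 0], "gripper": 0.62},
    {"offset": [0, 0, 0], "rot": [0, 0, 0], "gripper": 0.62},
    {"offset": [0, 0, 0], "rot": [0, 0, 0], "gripper": 0.62}
  ]
}}

```text
time: 39.12
position: [0.5603, 0.2321, 0.1537]
tool_rot: [-0.009, -3.14, -0.0]
ft_force: [0.4, -0.6, -0.7]
grip_width: 0.621
```

```bash
python3 -c "
from h import *
w=snap('wrist','w15.png')
for o in discs(w,(200,150,430,300),.062,True,200): print(o)
rel((.559,.2365,.052),down(90))"
```

```text
(302.9, 259.0, 86.0, 256.6, [0.5703, 0.2217, 0.062])
pos [0.5602 0.2324 0.1538] q [ 0.42  0.52 -1.12  1.63  0.48  1.3   0.78] F [-0.2 -0.3  0. ] g 0.62 t 39.175
tool y ang 89.68
rot deg tool [ 0.02 -0.08 -0.32]
offset after rot [0.0012 0.0041 0.1018]  before rot [0.0011 0.0041 0.1018]
```

View pics/w15.png

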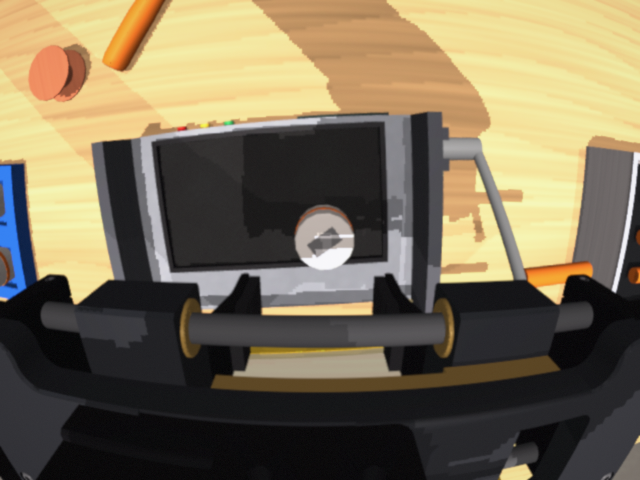

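Call:
{"name": "carry_out", "arguments": {
  "rows": [
    {"offset": [0.0012, 0.003, 0.03], "rot": [0, 0, 0], "gripper": 0.62},
    {"offset": [0, 0, 0.03], "rot": [0, 0, 0], "gripper": 0.62},
    {"offset": [0, 0, 0.03], "rot": [0, 0, 0], "gripper": 0.62},
    {"offset": [0, 0, 0.011], "rot": [0, 0, 0], "gripper": 0.62},
    {"offset": [0, 0, 0], "rot": [0, 0, 0], "gripper": 0.62},
    {"offset": [0, 0, 0], "rot": [0, 0, 0], "gripper": 0.62}
  ]
}}

```text
time: 39.92
position: [0.5589, 0.2386, 0.0544]
tool_rot: [0.003, 3.141, 0.004]
ft_force: [0.3, -0.3, 0.2]
grip_width: 0.625
```

```bash
python3 -c "
from h import *
rel((.559,.2365,.052),down(90))"
```

```text
pos [0.5589 0.2386 0.0544] q [ 0.35  0.62 -1.04  1.72  0.58  1.14  0.71] F [ 0.3 -0.3  0.2] g 0.625 t 39.925
tool y ang 89.88
rot deg tool [ 0.14  0.02 -0.12]
offset after rot [-0.0001 -0.0021  0.0024]  before rot [-0.0001 -0.0021  0.0024]
```

Call:
{"name": "carry_out", "arguments": {
  "rows": [
    {"offset": [0, -0.002, 0.0024], "rot": [0, 0, 0], "gripper": 0.62},
    {"offset": [0, 0, 0], "rot": [0, 0, 0], "gripper": 0.3},
    {"offset": [0, 0, 0], "rot": [0, 0, 0], "gripper": 0.3},
    {"offset": [0, 0, 0], "rot": [0, 0, 0], "gripper": 0.3},
    {"offset": [0, 0, 0], "rot": [0, 0, 0], "gripper": 0.3},
    {"offset": [0, 0, 0], "rot": [0, 0, 0], "gripper": 0.3},
    {"offset": [0, 0, -0.02], "rot": [0, 0, 0], "gripper": 0.3},
    {"offset": [0, 0, -0.04], "rot": [0, 0, 0], "gripper": 0.3},
    {"offset": [0, 0, -0.04], "rot": [0, 0, 0], "gripper": 0.3}
  ]
}}

```text
time: 41.05
position: [0.5579, 0.2365, 0.1527]
tool_rot: [-0.002, -3.14, -0.003]
ft_force: [0.4, 0.2, -0.3]
grip_width: 0.477
```

Call:
{"name": "carry_out", "arguments": {
  "rows": [
    {"offset": [0, -0.05, 0], "rot": [0, 0, 0], "gripper": 0.3},
    {"offset": [0, -0.05, 0], "rot": [0, 0, 0], "gripper": 0.3},
    {"offset": [0, -0.05, 0], "rot": [0, 0, 0], "gripper": 0.3},
    {"offset": [0, -0.05, 0], "rot": [0, 0, 0], "gripper": 0.3},
    {"offset": [0, -0.05, 0], "rot": [0, 0, 0], "gripper": 0.3},
    {"offset": [-0.006, -0.05, 0], "rot": [0, 0, 0], "gripper": 0.3},
    {"offset": [-0.006, -0.05, 0], "rot": [0, 0, 0], "gripper": 0.3},
    {"offset": [-0.006, -0.05, 0], "rot": [0, 0, 0], "gripper": 0.3},
    {"offset": [-0.006, -0.05, 0], "rot": [0, 0, 0], "gripper": 0.3},
    {"offset": [-0.005, -0.05, 0], "rot": [0, 0, 0], "gripper": 0.3}
  ]
}}

```text
time: 42.3
position: [0.5866, -0.2653, 0.1511]
tool_rot: [-0.002, -3.141, -0.002]
ft_force: [0.1, 0.7, 0.0]
grip_width: 0.476
```

Call:
{"name": "carry_out", "arguments": {
  "rows": [
    {"offset": [0, 0, 0], "rot": [0, 0, 0], "gripper": 0.3},
    {"offset": [0, 0, 0], "rot": [0, 0, 0], "gripper": 0.3}
  ]
}}

```text
time: 42.55
position: [0.5865, -0.2628, 0.1505]
tool_rot: [-0.002, -3.141, -0.004]
ft_force: [-0.1, 0.5, -0.2]
grip_width: 0.472
```

```bash
python3 -c "
from h import *
rel((.5873,-.2635,.052),down(90))
w=snap('wrist','w16.png')"
```

```text
pos [ 0.5865 -0.2628  0.1505] q [ 1.15  0.58 -1.06  1.54  0.51  1.33  1.6 ] F [-0.1  0.5 -0.2] g 0.472 t 42.55
tool y ang 89.93
rot deg tool [ 0.16 -0.05 -0.07]
offset after rot [-0.0008 -0.0007  0.0985]  before rot [-0.0008 -0.001   0.0985]
```

View pics/w16.png

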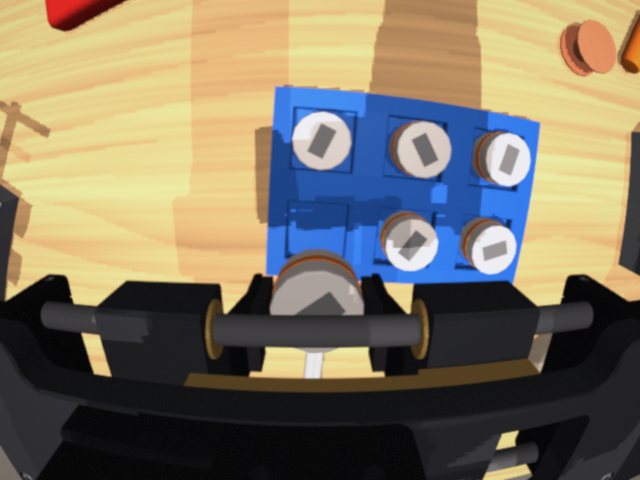

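Call:
{"name": "carry_out", "arguments": {
  "rows": [
    {"offset": [-0.0005, -0.0005, 0.03], "rot": [0, 0, 0], "gripper": 0.3},
    {"offset": [0, 0, 0.03], "rot": [0, 0, 0], "gripper": 0.3},
    {"offset": [0, 0, 0.03], "rot": [0, 0, 0], "gripper": 0.3},
    {"offset": [0, 0, 0.008], "rot": [0, 0, 0], "gripper": 0.3},
    {"offset": [0, 0, 0], "rot": [0, 0, 0], "gripper": 0.3},
    {"offset": [0, 0, 0], "rot": [0, 0, 0], "gripper": 0.3}
  ]
}}

```text
time: 43.35
position: [0.5878, -0.2639, 0.0535]
tool_rot: [0.001, 3.141, 0.001]
ft_force: [0.1, -0.2, -0.8]
grip_width: 0.477
```

Call:
{"name": "carry_out", "arguments": {
  "rows": [
    {"offset": [0, 0, 0.006], "rot": [0, 0, 0], "gripper": 0.3},
    {"offset": [0, 0, 0.006], "rot": [0, 0, 0], "gripper": 0.3},
    {"offset": [0, 0, 0.006], "rot": [0, 0, 0], "gripper": 0.3},
    {"offset": [0, 0, 0], "rot": [0, 0, 0], "gripper": 0.3}
  ]
}}

```text
time: 43.85
position: [0.5865, -0.264, 0.0334]
tool_rot: [-0.002, -3.14, -0.003]
ft_force: [-0.4, 0.4, -0.6]
grip_width: 0.475
```

Call:
{"name": "carry_out", "arguments": {
  "rows": [
    {"offset": [0, 0, 0.0015], "rot": [0, 0, 0], "gripper": 0.3},
    {"offset": [0, 0, 0], "rot": [0, 0, 0], "gripper": 0.3},
    {"offset": [0, 0, 0], "rot": [0, 0, 0], "gripper": 0.62},
    {"offset": [0, 0, 0], "rot": [0, 0, 0], "gripper": 0.62},
    {"offset": [0, 0, 0], "rot": [0, 0, 0], "gripper": 0.62},
    {"offset": [0, 0, -0.03], "rot": [0, 0, 0], "gripper": 0.62},
    {"offset": [0, 0, -0.05], "rot": [0, 0, 0], "gripper": 0.62},
    {"offset": [0, 0, -0.05], "rot": [0, 0, 0], "gripper": 0.62},
    {"offset": [0, 0.04, -0.05], "rot": [0, 0, 0], "gripper": 0.62},
    {"offset": [0.02, 0.06, -0.05], "rot": [0, 0, 0], "gripper": 0.62}
  ]
}}

```text
time: 45.1
position: [0.5725, -0.1784, 0.2521]
tool_rot: [0.005, 3.141, 0.004]
ft_force: [-0.0, 0.5, 0.3]
grip_width: 0.619
```

Call:
{"name": "carry_out", "arguments": {
  "rows": [
    {"offset": [0.03, 0.06, -0.05], "rot": [0, 0, 0], "gripper": 0.62},
    {"offset": [0.02, 0.06, -0.04], "rot": [0, 0, 0], "gripper": 0.62},
    {"offset": [0, 0.06, 0], "rot": [0, 0, 0], "gripper": 0.62},
    {"offset": [0, 0, 0], "rot": [0, 0, 0], "gripper": 0.62},
    {"offset": [0, 0, 0], "rot": [0, 0, 0], "gripper": 0.62}
  ]
}}

```text
time: 45.72
position: [0.5328, -0.0243, 0.3209]
tool_rot: [-0.002, -3.14, -0.001]
ft_force: [-0.1, -0.6, -1.2]
grip_width: 0.62
```

```bash
python3 look.py e; python3 -c "
from h import *
rel((.5590,.2365,.052),down(90))
b=cv2.imread('pics/e_s.png');cv2.imwrite('pics/e_sz.png',cv2.resize(b[100:220,190:340],None,fx=5,fy=5,interpolation=cv2.INTER_CUBIC))"
```

```text
[ 0.53286797 -0.02565921  0.32067256]
(214.2, 249.2, 84.0, 160.0, [0.545, 0.2157, 0.062])
pos [ 0.5329 -0.0257  0.3207] q [ 1.15  0.21 -1.3   1.56  0.2   1.53  1.41] F [ 0.6  0.1 -0.2] g 0.621 t 45.825
tool y ang 89.78
rot deg tool [ 0.1  -0.12 -0.22]
offset after rot [-0.0261  0.2622  0.2687]  before rot [-0.0257  0.2618  0.2691]
```

View pics/e_sz.png

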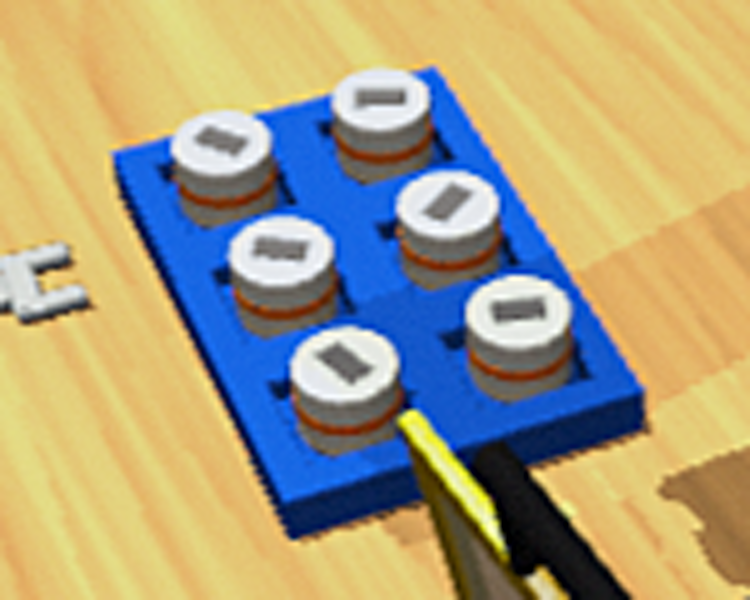

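View pics/e_t.png

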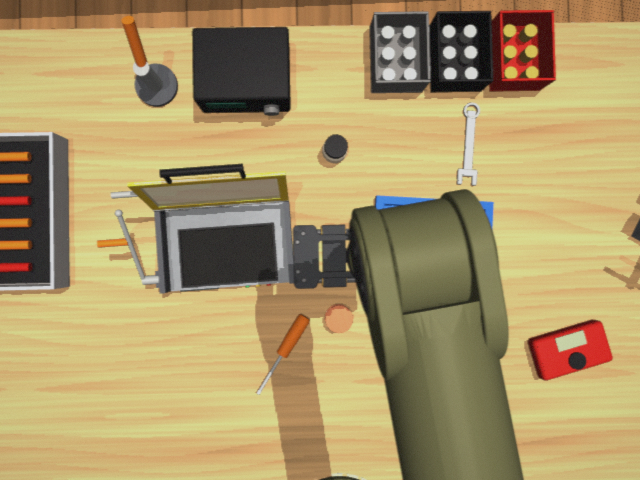

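Call:
{"name": "carry_out", "arguments": {
  "rows": [
    {"offset": [0, 0.06, -0.015], "rot": [0, 0, 0], "gripper": 0.5},
    {"offset": [0, 0.06, -0.015], "rot": [0, 0, 0], "gripper": 0.5},
    {"offset": [0, 0.06, 0], "rot": [0, 0, 0], "gripper": 0.5},
    {"offset": [0, 0.06, 0], "rot": [0, 0, 0], "gripper": 0.5},
    {"offset": [0, 0.06, 0], "rot": [0, 0, 0], "gripper": 0.5},
    {"offset": [0, 0.06, 0], "rot": [0, 0, 0], "gripper": 0.5},
    {"offset": [0, 0, 0], "rot": [0, 0, 9.6], "gripper": 0.5},
    {"offset": [0, 0, 0], "rot": [0, 0, 9.6], "gripper": 0.5},
    {"offset": [0, 0, 0], "rot": [0, 0, 9.6], "gripper": 0.5},
    {"offset": [0, 0, 0], "rot": [0, 0, 9.6], "gripper": 0.5}
  ]
}}

```text
time: 47.08
position: [0.5347, 0.3346, 0.3505]
tool_rot: [-1.046, -2.959, -0.0]
ft_force: [-0.5, 0.7, -0.3]
grip_width: 0.506
```

Call:
{"name": "carry_out", "arguments": {
  "rows": [
    {"offset": [0, 0, 0], "rot": [0, 0, 9.6], "gripper": 0.5},
    {"offset": [0, 0, 0], "rot": [0, 0, 9.6], "gripper": 0.5},
    {"offset": [0, 0, 0], "rot": [0, 0, 9.7], "gripper": 0.5},
    {"offset": [0, 0, 0], "rot": [0, 0, 9.7], "gripper": 0.5},
    {"offset": [0, 0, 0], "rot": [0, 0, 9.7], "gripper": 0.5},
    {"offset": [0.05, 0, 0], "rot": [0, 0, 0], "gripper": 0.5},
    {"offset": [0.04, 0, 0], "rot": [0, 0, 0], "gripper": 0.5},
    {"offset": [0, 0, 0.04], "rot": [0, 0, 0], "gripper": 0.5},
    {"offset": [0, 0, 0.04], "rot": [0, 0, 0], "gripper": 0.5},
    {"offset": [0, 0, 0], "rot": [0, 0, 0], "gripper": 0.5}
  ]
}}

```text
time: 48.32
position: [0.5286, 0.423, 0.2673]
tool_rot: [-2.159, -2.278, 0.012]
ft_force: [0.5, -0.9, 0.7]
grip_width: 0.503
```

```bash
python3 -c "
from h import *
rel((.552,.426,.217),down(3.1)@Ro.from_euler('y',-25,degrees=True).as_matrix())"
```

```text
pos [0.5286 0.423  0.2673] q [-0.12  0.51 -0.88  1.29  0.38  1.53 -0.9 ] F [ 0.5 -0.9  0.7] g 0.503 t 48.325
tool y ang 3.09
rot deg tool [ -0.43 -24.81   0.08]
offset after rot [0.0228 0.0235 0.0448]  before rot [0.0019 0.0239 0.0501]
```

Now tilt, then approach the point 90 mm back from the pin.

Call:
{"name": "carry_out", "arguments": {
  "rows": [
    {"offset": [0, 0, 0], "rot": [0, -8.3, 0], "gripper": 0.5},
    {"offset": [0, 0, 0], "rot": [0, -8.3, 0], "gripper": 0.5},
    {"offset": [0, 0, 0], "rot": [0, -8.3, 0], "gripper": 0.5},
    {"offset": [0.0115, 0.012, 0.0225], "rot": [0, 0, 0], "gripper": 0.5},
    {"offset": [0.0115, 0.0115, 0.0225], "rot": [0, 0, 0], "gripper": 0.5},
    {"offset": [0, 0, 0], "rot": [0, 0, 0], "gripper": 0.5},
    {"offset": [0, 0, 0], "rot": [0, 0, 0], "gripper": 0.5}
  ]
}}

```text
time: 49.2
position: [0.5528, 0.4276, 0.2221]
tool_rot: [1.925, 2.03, -0.423]
ft_force: [0.1, 0.8, 0.3]
grip_width: 0.503
```

```bash
python3 -c "
from h import *
rel((.5578,.3855,.1345),down(3.1)@Ro.from_euler('y',-25,degrees=True).as_matrix())
w=snap('wrist','w17.png')
for u,v in ((312,214),):pass
"
```

```text
pos [0.5528 0.4276 0.2221] q [-0.48  0.76 -0.72  1.03  0.7   1.87 -0.99] F [0.1 0.8 0.3] g 0.503 t 49.2
tool y ang 3.04
rot deg tool [-0.07 -0.24 -0.03]
offset after rot [-0.0013  0.0028  0.0973]  before rot [-0.0018  0.0029  0.0973]
```

View pics/w17.png

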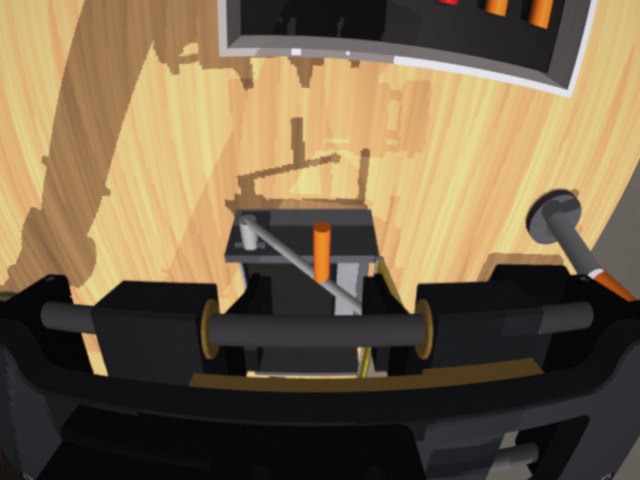

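Call:
{"name": "carry_out", "arguments": {
  "rows": [
    {"offset": [-0.0015, 0.003, 0.03], "rot": [0, 0, 0], "gripper": 0.5},
    {"offset": [0, 0, 0.03], "rot": [0, 0, 0], "gripper": 0.5},
    {"offset": [0, 0, 0.02], "rot": [0, 0, 0], "gripper": 0.5},
    {"offset": [0, 0, 0.017], "rot": [0, 0, 0], "gripper": 0.5},
    {"offset": [0, 0, 0], "rot": [0, 0, 0], "gripper": 0.5},
    {"offset": [0, 0, 0], "rot": [0, 0, 0], "gripper": 0},
    {"offset": [0, 0, 0], "rot": [0, 0, 0], "gripper": 0},
    {"offset": [0, 0, 0], "rot": [0, 0, 0], "gripper": 0},
    {"offset": [0, 0, 0], "rot": [0, 0, 0], "gripper": 0},
    {"offset": [0, 0, 0], "rot": [0, 0, 0], "gripper": 0}
  ]
}}

```text
time: 50.5
position: [0.5581, 0.3879, 0.1343]
tool_rot: [1.922, 2.032, -0.419]
ft_force: [4.6, 2.7, 0.3]
grip_width: 0.128
```

```bash
python3 -c "
from h import *
rel((.5897,.387,.0567),down(3.1)@Ro.from_euler('y',-25,degrees=True).as_matrix())
p,R,s=st()
c,s_=np.cos(.0538),np.sin(.0538)
prev=.1*np.array([np.cos(.815),np.sin(.815)])
for t in np.linspace(.815,0,9)[1:]:
    q=.1*np.array([np.cos(t),np.sin(t)]); dl=q-prev; prev=q
    print(np.round(R.T@np.array([c*dl[0],s_*dl[0],dl[1]]),4).tolist())
"
```

```text
pos [0.5581 0.3879 0.1343] q [-0.39  0.76 -0.71  1.22  0.7   1.7  -1.03] F [4.6 2.7 0.3] g 0.128 t 50.5
tool y ang 3.21
rot deg tool [ 0.13 -0.29  0.06]
offset after rot [0.0305 0.0315 0.0714]  before rot [0.0301 0.0314 0.0716]
[0.0031, 0.007, 0.0067]
[0.0033, 0.0062, 0.0073]
[0.0036, 0.0054, 0.0078]
[0.0038, 0.0045, 0.0083]
[0.004, 0.0035, 0.0087]
[0.0041, 0.0026, 0.009]
[0.0042, 0.0015, 0.0091]
[0.0043, 0.0005, 0.0092]
```

Call:
{"name": "carry_out", "arguments": {
  "rows": [
    {"offset": [0.0031, 0.007, 0.0067], "rot": [0, 0, 0], "gripper": 0},
    {"offset": [0.0033, 0.0062, 0.0073], "rot": [0, 0, 0], "gripper": 0},
    {"offset": [0.0036, 0.0054, 0.0078], "rot": [0, 0, 0], "gripper": 0},
    {"offset": [0.0038, 0.0045, 0.0083], "rot": [0, 0, 0], "gripper": 0},
    {"offset": [0.004, 0.0035, 0.0087], "rot": [0, 0, 0], "gripper": 0},
    {"offset": [0.0041, 0.0026, 0.009], "rot": [0, 0, 0], "gripper": 0},
    {"offset": [0.0042, 0.0015, 0.0091], "rot": [0, 0, 0], "gripper": 0},
    {"offset": [0.0043, 0.0005, 0.0092], "rot": [0, 0, 0], "gripper": 0},
    {"offset": [0, 0, 0], "rot": [0, 0, 0], "gripper": 0}
  ]
}}

```text
time: 51.62
position: [0.5895, 0.3896, 0.059]
tool_rot: [1.921, 2.033, -0.419]
ft_force: [6.0, 4.8, -2.4]
grip_width: 0.129
```

```bash
python3 -c "
from h import *
from fit2 import tw
rel((.5897,.387,.0567))
d=snap('scene','s18.png')
P=(.5497,.1959,.0538)
for a in(0,.05,.1,.2): print(a,proj(d,tw(P,(-.05+.165*np.cos(a),.15,.06+.165*np.sin(a)))))
b=cv2.imread('pics/s18.png');cv2.imwrite('pics/s18z.png',cv2.resize(b[260:440,300:500],None,fx=3,fy=3))
"
```

```text
pos [0.5895 0.3895 0.0591] q [-0.4   0.86 -0.67  1.2   0.75  1.62 -1.03] F [ 7.7  4.3 -2.9] g 0.133 t 51.725
tool y ang 3.25
offset after rot [-0.0013  0.0001  0.0033]  before rot [-0.0013  0.0001  0.0033]
0 [[365.81979551 399.39879576]]
0.05 [[366.59562996 397.06728033]]
0.1 [[367.64175472 394.53319052]]
0.2 [[370.56192527 388.8679824 ]]
```

View pics/s18z.png

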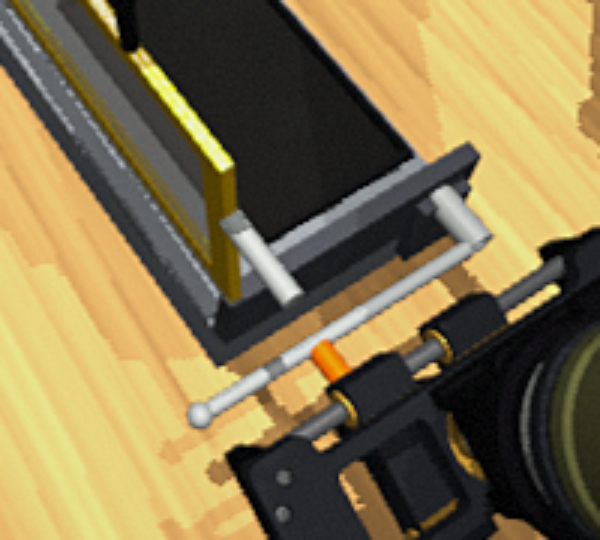

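Call:
{"name": "carry_out", "arguments": {
  "rows": [
    {"offset": [0.0021, 0, 0.0045], "rot": [0, 0, 0], "gripper": 0},
    {"offset": [0, 0, 0], "rot": [0, 0, 0], "gripper": 0},
    {"offset": [0, 0, 0], "rot": [0, 0, 0], "gripper": 0}
  ]
}}

```text
time: 52.15
position: [0.5895, 0.3896, 0.0565]
tool_rot: [1.922, 2.032, -0.419]
ft_force: [5.2, 3.4, 6.1]
grip_width: 0.126
```

Call:
{"name": "carry_out", "arguments": {
  "rows": [
    {"offset": [0.0017, 0, 0.0036], "rot": [0, 0, 0], "gripper": 0},
    {"offset": [0, 0, 0], "rot": [0, 0, 0], "gripper": 0},
    {"offset": [0, 0, 0], "rot": [0, 0, 0], "gripper": 0}
  ]
}}

```text
time: 52.52
position: [0.5895, 0.3896, 0.0561]
tool_rot: [1.922, 2.03, -0.418]
ft_force: [2.4, 3.5, 15.9]
grip_width: 0.129
```

Call:
{"name": "carry_out", "arguments": {
  "rows": [
    {"offset": [-0.001, 0, -0.002], "rot": [0, 0, 0], "gripper": 0},
    {"offset": [0, 0, 0], "rot": [0, 0, 0], "gripper": 0.5},
    {"offset": [0, 0, 0], "rot": [0, 0, 0], "gripper": 0.5},
    {"offset": [0, 0, 0], "rot": [0, 0, 0], "gripper": 0.5},
    {"offset": [0, 0, 0], "rot": [0, 0, 0], "gripper": 0.5},
    {"offset": [0, 0, -0.03], "rot": [0, 0, 0], "gripper": 0.5},
    {"offset": [0, 0, -0.05], "rot": [0, 0, 0], "gripper": 0.5},
    {"offset": [-0.02, 0, -0.05], "rot": [0, 0, 0], "gripper": 0.5},
    {"offset": [-0.03, 0, -0.05], "rot": [0, 0, 0], "gripper": 0.5},
    {"offset": [-0.03, 0, -0.05], "rot": [0, 0, 0], "gripper": 0.5}
  ]
}}

```text
time: 53.78
position: [0.5865, 0.4127, 0.2982]
tool_rot: [1.921, 2.034, -0.425]
ft_force: [0.4, 0.0, -0.0]
grip_width: 0.502
```

```bash
python3 -c "
from h import *
snap('top','t19.png')
d=snap('scene','s19.png')
b=cv2.imread('pics/s19.png');cv2.imwrite('pics/s19z.png',cv2.resize(b[160:440,250:500],None,fx=2.1,fy=2.1))
rel((.6589,.2023,.330),down(3.1))
"
```

```text
pos [0.5878 0.4134 0.305 ] q [-0.5   0.76 -0.69  0.84  0.73  2.   -0.87] F [ 0.8 -0.5 -0.4] g 0.498 t 53.875
tool y ang 3.06
rot deg tool [ 0.39 24.37 -0.13]
offset after rot [-0.2146  0.0596 -0.025 ]  before rot [-0.2056  0.0599  0.0661]
```

View pics/s19z.png

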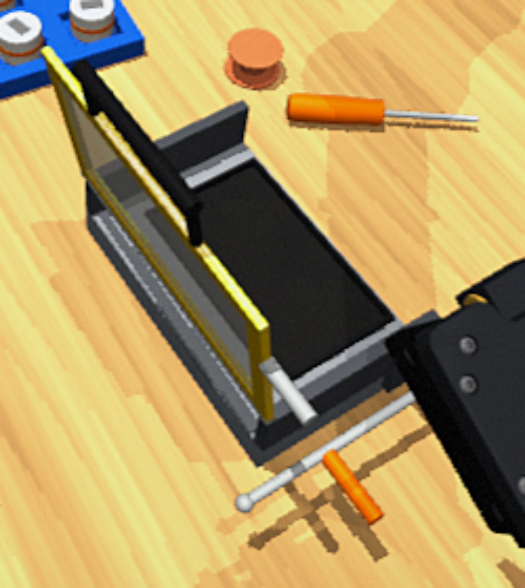

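View pics/t19.png

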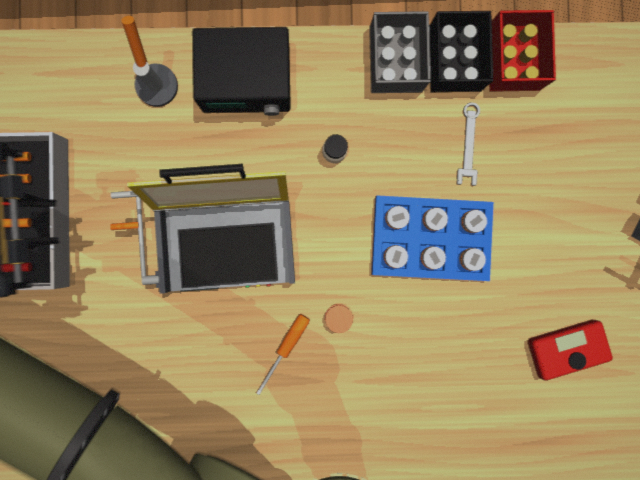

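Call:
{"name": "carry_out", "arguments": {
  "rows": [
    {"offset": [0, 0, 0], "rot": [0, 8.1, 0], "gripper": 0.5},
    {"offset": [0, 0, 0], "rot": [0, 8.1, 0], "gripper": 0.5},
    {"offset": [0, 0, 0], "rot": [0, 8.2, 0], "gripper": 0.5},
    {"offset": [0, 0, -0.035], "rot": [0, 0, 0], "gripper": 0.5},
    {"offset": [-0.05, 0.015, 0], "rot": [0, 0, 0], "gripper": 0.5},
    {"offset": [-0.055, 0.015, 0], "rot": [0, 0, 0], "gripper": 0.5},
    {"offset": [-0.055, 0.015, 0], "rot": [0, 0, 0], "gripper": 0.5},
    {"offset": [-0.054, 0.015, 0], "rot": [0, 0, 0], "gripper": 0.5},
    {"offset": [0, 0, 0], "rot": [0, 0, 0], "gripper": 0.5},
    {"offset": [0, 0, 0], "rot": [0, 0, 0], "gripper": 0.5}
  ]
}}

```text
time: 55.12
position: [0.6584, 0.2031, 0.3326]
tool_rot: [2.156, 2.281, -0.01]
ft_force: [0.1, 0.2, -0.2]
grip_width: 0.502
```

```bash
python3 -c "
from h import *
rel((.6605,.2023,.2633),down(3.1))
w=snap('wrist','w20.png')
d=cv2.imread('pics/t19.png')
import bench
T=cams.get_image('top')
for u,v in((162,175),(243,169)): print(atz(T,u,v,.266))
"
```

```text
pos [0.6584 0.2031 0.3326] q [ 0.19  0.51 -0.86  1.14  0.38  1.65 -0.51] F [ 0.1  0.2 -0.2] g 0.502 t 55.125
tool y ang 3.21
rot deg tool [-0.15  0.36  0.11]
offset after rot [-0.0009  0.0021  0.0693]  before rot [-0.0004  0.0022  0.0693]
[0.65308818 0.25900118 0.266     ]
[0.65978172 0.14202964 0.266     ]
```

View pics/w20.png

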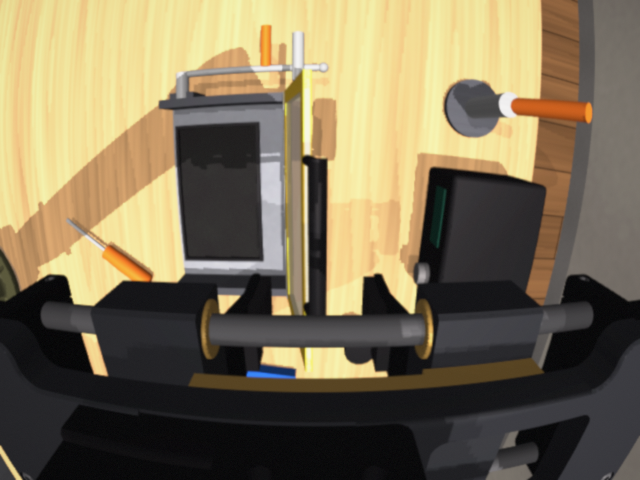

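Call:
{"name": "carry_out", "arguments": {
  "rows": [
    {"offset": [0, 0.0005, 0.02], "rot": [0, 0, 0], "gripper": 0.5},
    {"offset": [0, 0, 0.02], "rot": [0, 0, 0], "gripper": 0.5},
    {"offset": [0, 0, 0.016], "rot": [0, 0, 0], "gripper": 0.5},
    {"offset": [0, 0, 0.012], "rot": [0, 0, 0], "gripper": 0.5},
    {"offset": [0, 0, 0], "rot": [0, 0, 0], "gripper": 0.5},
    {"offset": [0, 0, 0], "rot": [0, 0, 0], "gripper": 0},
    {"offset": [0, 0, 0], "rot": [0, 0, 0], "gripper": 0},
    {"offset": [0, 0, 0], "rot": [0, 0, 0], "gripper": 0},
    {"offset": [0, 0, 0], "rot": [0, 0, 0], "gripper": 0},
    {"offset": [0, 0, 0], "rot": [0, 0, 0], "gripper": 0}
  ]
}}

```text
time: 56.48
position: [0.6587, 0.2024, 0.2654]
tool_rot: [2.156, 2.28, -0.01]
ft_force: [-1.8, -1.0, 1.9]
grip_width: 0.126
```

Call:
{"name": "carry_out", "arguments": {
  "rows": [
    {"offset": [0, -0.0157, -0.0022], "rot": [0, 0, 0], "gripper": 0},
    {"offset": [0, -0.0158, -0.0009], "rot": [0, 0, 0], "gripper": 0},
    {"offset": [0, -0.0158, 0.0005], "rot": [0, 0, 0], "gripper": 0},
    {"offset": [0, -0.0157, 0.0018], "rot": [0, 0, 0], "gripper": 0},
    {"offset": [0, -0.0155, 0.0031], "rot": [0, 0, 0], "gripper": 0},
    {"offset": [0, -0.0152, 0.0044], "rot": [0, 0, 0], "gripper": 0},
    {"offset": [0, -0.0148, 0.0056], "rot": [0, 0, 0], "gripper": 0}
  ]
}}

```text
time: 57.35
position: [0.5515, 0.1968, 0.2536]
tool_rot: [2.154, 2.279, -0.004]
ft_force: [-0.7, 0.8, 2.3]
grip_width: 0.127
```

Call:
{"name": "carry_out", "arguments": {
  "rows": [
    {"offset": [0, -0.0143, 0.0068], "rot": [0, 0, 0], "gripper": 0},
    {"offset": [0, -0.0137, 0.008], "rot": [0, 0, 0], "gripper": 0},
    {"offset": [0, -0.013, 0.0091], "rot": [0, 0, 0], "gripper": 0},
    {"offset": [0, -0.0121, 0.0101], "rot": [0, 0, 0], "gripper": 0},
    {"offset": [0, -0.0113, 0.0111], "rot": [0, 0, 0], "gripper": 0},
    {"offset": [0, -0.0103, 0.012], "rot": [0, 0, 0], "gripper": 0},
    {"offset": [0, -0.0093, 0.0128], "rot": [0, 0, 0], "gripper": 0}
  ]
}}

```text
time: 58.22
position: [0.4672, 0.1924, 0.1834]
tool_rot: [2.154, 2.281, -0.004]
ft_force: [1.3, 4.4, 0.6]
grip_width: 0.125
```

Call:
{"name": "carry_out", "arguments": {
  "rows": [
    {"offset": [0, -0.0082, 0.0136], "rot": [0, 0, 0], "gripper": 0},
    {"offset": [0, -0.007, 0.0142], "rot": [0, 0, 0], "gripper": 0},
    {"offset": [0, -0.0058, 0.0147], "rot": [0, 0, 0], "gripper": 0},
    {"offset": [0, -0.0046, 0.0152], "rot": [0, 0, 0], "gripper": 0},
    {"offset": [0, -0.0033, 0.0155], "rot": [0, 0, 0], "gripper": 0}
  ]
}}

```text
time: 58.85
position: [0.4378, 0.1905, 0.1095]
tool_rot: [2.155, 2.282, -0.005]
ft_force: [1.9, 6.2, -1.0]
grip_width: 0.123
```

Call:
{"name": "carry_out", "arguments": {
  "rows": [
    {"offset": [0, -0.002, 0.0155], "rot": [0, 0, 0], "gripper": 0},
    {"offset": [0, -0.0007, 0.014], "rot": [0, 0, 0], "gripper": 0},
    {"offset": [0, 0, 0.005], "rot": [0, 0, 0], "gripper": 0},
    {"offset": [0, 0, 0], "rot": [0, 0, 0], "gripper": 0},
    {"offset": [0, 0, 0], "rot": [0, 0, 0], "gripper": 0}
  ]
}}

```text
time: 59.48
position: [0.4352, 0.1902, 0.0773]
tool_rot: [2.155, 2.281, -0.008]
ft_force: [-6.0, 3.5, 19.4]
grip_width: 0.128
```

Call:
{"name": "carry_out", "arguments": {
  "rows": [
    {"offset": [0, 0, -0.002], "rot": [0, 0, 0], "gripper": 0.5},
    {"offset": [0, 0, 0], "rot": [0, 0, 0], "gripper": 0.5},
    {"offset": [0, 0, 0], "rot": [0, 0, 0], "gripper": 0.5},
    {"offset": [0, 0, 0], "rot": [0, 0, 0], "gripper": 0.5},
    {"offset": [0, 0, -0.03], "rot": [0, 0, 0], "gripper": 0.5},
    {"offset": [0, 0, -0.05], "rot": [0, 0, 0], "gripper": 0.5},
    {"offset": [0, 0, -0.05], "rot": [0, 0, 0], "gripper": 0.5},
    {"offset": [-0.06, 0.0, -0.03], "rot": [0, 0, 0], "gripper": 0.5},
    {"offset": [-0.06, 0.0, -0.03], "rot": [0, 0, 0], "gripper": 0.5},
    {"offset": [-0.06, 0.01, 0], "rot": [0, 0, 0], "gripper": 0.5}
  ]
}}

```text
time: 60.72
position: [0.4562, 0.0173, 0.2674]
tool_rot: [2.151, 2.276, -0.006]
ft_force: [0.7, 0.0, -0.1]
grip_width: 0.502
```

Call:
{"name": "carry_out", "arguments": {
  "rows": [
    {"offset": [-0.06, 0.01, 0], "rot": [0, 0, 0], "gripper": 0.5},
    {"offset": [-0.06, 0.01, 0], "rot": [0, 0, 0], "gripper": 0.5},
    {"offset": [-0.06, 0.01, 0], "rot": [0, 0, 0], "gripper": 0.5},
    {"offset": [-0.06, 0, 0], "rot": [0, 0, 0], "gripper": 0.5},
    {"offset": [-0.06, 0, 0], "rot": [0, 0, 0], "gripper": 0.5},
    {"offset": [-0.06, 0, 0], "rot": [0, 0, 0], "gripper": 0.5},
    {"offset": [-0.06, -0.02, 0], "rot": [0, 0, 0], "gripper": 0.5},
    {"offset": [-0.04, -0.04, 0], "rot": [0, 0, 0], "gripper": 0.5},
    {"offset": [0, 0, 0], "rot": [0, 0, 0], "gripper": 0.5}
  ]
}}

```text
time: 61.85
position: [0.4456, -0.4474, 0.2666]
tool_rot: [2.169, 2.269, -0.015]
ft_force: [0.5, 0.7, -0.2]
grip_width: 0.499
```

```bash
python3 look.py f; python3 fit2.py | head -2; python3 -c "
import cv2
a=cv2.imread('pics/f_t.png').astype(int);b=cv2.imread('pics/top0.png').astype(int)
"
```

```text
[ 0.45050039 -0.44175847  0.26729027]
(223.3, 249.6, 96.9, 137.6, [0.5439, 0.1994, 0.062])
(474.1, 259.1, 20.8, 21.5, [0.5172, -0.2591, 0.044])
(434.1, 257.6, 20.8, 21.5, [0.5216, -0.1851, 0.044])
(396.4, 256.3, 21.1, 21.5, [0.5253, -0.1155, 0.044])
(475.4, 220.5, 20.4, 21.4, [0.5885, -0.2636, 0.044])
(436.2, 218.6, 20.9, 21.4, [0.5935, -0.1908, 0.044])
(398.0, 216.7, 21.0, 21.4, [0.5982, -0.1202, 0.044])
tester [0.5497 0.1959 0.0538]
[[-1.0, -0.2], [0.9, -0.6], [0.7, 0.3], [0.4, 0.8], [-0.9, 0.9], [0.9, 1.8], [-1.4, 0.0], [-0.2, 1.2], [-0.1, 2.2], [-0.5, 0.5], [0.7, -1.0]]
```

View pics/f_t.png

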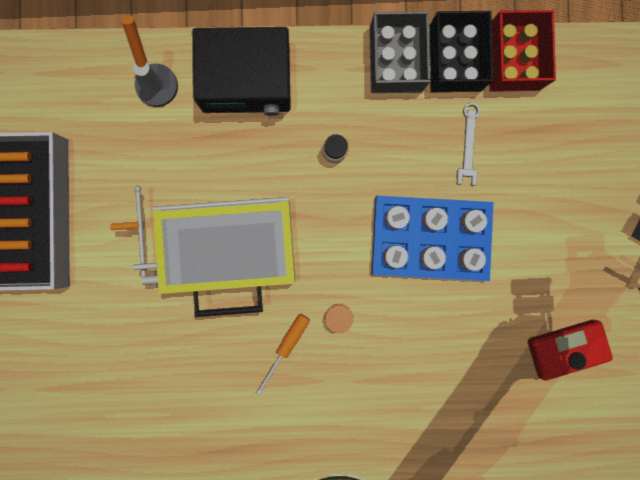

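View pics/f_s.png

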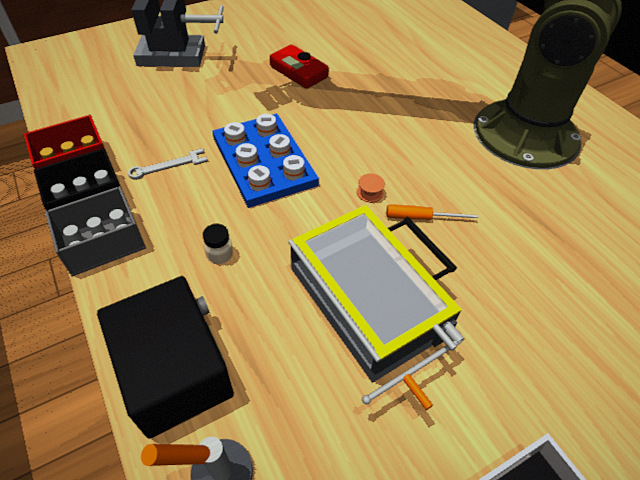

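```bash
python3 -c "
from h import *
print(workorder.close_job())"
```

```text
the job is handed in; nothing more can be done
None
```

The job is finished and handed in at about 62 s of the 210 s allowed. No verdict was reported.

- **Guard and stay:** I swung the guard to its stop. I then raised the stay until it stopped; in the scene image its tip matched the set position (0.815 rad) to within a pixel.
- **Modules:** Pockets 1 and 4 already held modules, so all four tested modules were needed. They went into pockets 2, 5, 0 and 3 in that order, and none are left on the deck.
- **Closing up:** I folded the stay down to its lower stop, then lowered the guard shut by its handle.

**Final checks:**
- The last top image shows six modules within about 1.5 mm of the pocket centres worked out from the camera images. An earlier zoomed scene view showed all six lying flat.
- The two modules that were already in the tray are within half a millimetre of where they started. The spool and jar look unmoved.
- The stay and the guard handle lie where they were at the start, judged by eye against the first images. The arm was clear of everything.

**Disagreements along the way:**
- On the first pick the tool sat about 5 mm off and pushed with about 7 N. I opened the gripper, re-centred and gripped again.
- A wrist-camera measurement over the tray was 6–8 mm out in y, because the arm was still settling between the picture and the reading. Measured again once the arm was still, it agreed with the top camera to about 2 mm.
- When the last two modules (pockets 0 and 3) were lowered, I felt no clear floor contact. Those two rest on the measured height and the pictures.

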